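# Collar on the arbor, guard held open

## Task

Ready the flat disc sander for tightening: three spacer collars lie on the bench, alike but for their bores; slip the one whose bore fits the arbor closely over the arbor so that it sits flat on the flange, and let go of it. Then swing the guard up from shut to 60 degrees open (a lift peg on its side is there for that) and finish while still holding it there with the gripper, because its spring pulls it shut. Leave the other two collars and everything else on the bench where they are.

Things in the scene. Friction and masses are not known exactly. Their poses are not given: they have to be found in the camera images.
- sander: Fixed disc sander, placed and yawed differently each run: green base 320 (x) by 300 (y) by 50 mm high; on it a level wooden disc, 220 mm diameter, face 67 mm above the bench, centred on the arbor 30 mm to -x of the origin. Origin: centre of the base's underside; z up, +x to the guard's hinge (away from the robot), +y left. Finger room beside the arbor is along y; the guard is on its +x side.
- flange (a point): Centre of the top of the steel flange (44 mm diameter, 10 mm high, on the disc), where the collar sits, 77 mm above the bench. The arbor rises 50 mm from here, upright: 20 mm diameter, the last 8 mm tapering to 10 mm. Axes as the sander's.
- collar_a: Aluminium spacer collar (a ring standing with its bore upright, loose on the bench): outside diameter 46 mm, height 30 mm, bore 14 mm, too small for the 20 mm arbor. Origin: centre of its underside; z is the bore axis, up.
- collar_b: Aluminium spacer collar (a ring standing with its bore upright, loose on the bench): outside diameter 46 mm, height 30 mm, bore 23 mm, the one that fits the 20 mm arbor. Origin: centre of its underside; z is the bore axis, up.
- collar_c: Aluminium spacer collar (a ring standing with its bore upright, loose on the bench): outside diameter 46 mm, height 30 mm, bore 33 mm, too loose on the 20 mm arbor. Origin: centre of its underside; z is the bore axis, up.
- hinge (a point): Middle of the guard's hinge axis (along the sander's y), 90 mm above the bench, 140 mm to +x of the sander's origin, between two 100 mm high posts. The shut guard is a level 4 mm plate at that height, 240 mm wide, reaching from 10 to 130 mm to -x of the hinge (front edge 40 mm beyond the arbor axis), with side skirts down 21 mm. Axes as the sander's.
- lift_peg (a point): Grip point on the axis of the guard's lift peg: round steel, 14 mm diameter, 65 mm long plus a 20 mm head, sticking out to the sander's -y from the guard's front right corner. The point is 35 mm out from the guard's side, 155 mm to -y of the hinge's middle, 125 mm from the hinge axis; shut, 90 mm above the bench, just outside the base. The peg can turn between closed fingers.
- guard (a joint): Guard opening in rad: 0 shut (level), growing as its front edge and peg rise and swing away from the robot; stop at 1.75. 60 degrees is 1.047. The guard weighs about 0.35 kg and a torsion spring pulls it shut from every angle (about 4 to 6 N at the peg); nothing props it.
- spanner: Open-ended spanner lying on the bench; to be left alone. Origin at its middle underneath.
- sanding_block: Cork sanding block 110 x 65 x 31 mm on the bench; to be left alone. Origin: centre of its underside.
- tin: Closed steel tin, 70 mm diameter, 100 mm high; to be left alone. Origin: centre of its underside.
Things that resemble listed ones, but are neither listed nor needed, are in the scene too. Leave any brown or yellow look-alike of the collar_b alone.

How it is judged:
By the outcome, as a careful person would: the job done as asked, in the order asked, and still so for the second after the job is handed in, while the arm keeps its last pose, push and grip.
It also fails if it takes over 58 s, if anything falls off the work surface, if the arm or the gripper's body presses on something with over 40 N, if the wrist force passes 120 N, or if a joint passes its speed limit or range.

## Robot

A 6-joint arm with a two-finger parallel gripper is mounted at the origin on the work surface. World frame = base frame: x ahead of the robot, y to its left, z up, the work surface at z = 0. Lengths are in m, angles in rad, forces in N, time in s.
With the tool pointing down it reaches from about 0.35 to 0.85 m from the base axis. Payload 8.1 kg.
Tool frame: the origin (TCP) lies at the very end of the fingers, on their centre line; the grasp point (between the pads) lies 19 mm behind it; z points along the fingers, y is the direction in which the jaws open and shut (so a half turn about z gives the same grasp; the last joint's range is limited). The gripper opens to 85 mm and grips with 20 to 120 N. Pads are 22 mm wide; open, the fingers measure 114 mm over their backs; the gripper's body (76 mm by 85 mm) begins 54 mm behind the grasp point. The pads swing forward as they close: fully open they stand 13 mm farther back than shut.
Start: joints at [1.083, 0.13, 1.488, -0, 1.523, -0.085], TCP at [0.235, 0.552, 0.206] pointing down, gripper open.
Joint ranges: [-2.96, 2.96], [-0.89, 2.26], [0.02, 2.5], [-1.34, 4.48], [0, 2.73], [-2.66, 2.66]. Speed limits (rad/s): [2.39, 2.39, 2.79, 3.14, 3.14, 3.14].

## Interface

Orientations are given as a rotation vector (axis times angle).
In Python, from plant import manip, capture gives the robot as it stands.
- The arm moves only by the shell command python3 -m handwheel 'ROWS' [FORCE]. ROWS is a JSON object of lists of equal length, an entry for each row: "travel": the shift along the tool's x, y, z in m, a list of three; "delta_rot": the turn, a rotation vector about the tool's x, y, z in degrees, a list of three; "claw": the finger opening in m, from 0 to 0.0854. In form: {"travel": [[x, y, z], ...], "delta_rot": [[rx, ry, rz], ...], "claw": [claw, ...]}. A call has exactly 10 rows; each row is the pose to reach, as a shift and turn from the pose commanded when the call began, along the tool's axes at that moment; what a row does not reach only later rows make up. A row lasts 1/12 s, in which the tool goes at most 41.7 mm and 7.16 degrees, less where a joint would pass 70% of its speed; a pose out of reach is approached as far as the arm can. A call with a gripper value outside its range is refused whole. The fingers move at their own pace and stop on an object; FORCE is the grip in N (left out, the last holds). Time passes only in rows, so rows that repeat a pose let the fingers close, or fill a call up. It gives the time, the measured TCP pose, the force and the opening at its end, in the units of the state.
- manip.get_obs(): the state, without advancing time (a new reading comes with each control period).
- capture(name): name is "side" or "top"; returns a dict with "img" (384x512x3 uint8, red, green, blue), "camera_matrix" (3x3 intrinsics, pixels), "rvec" (rotation vector, rad) and "tvec" (3), from world to camera coordinates, as OpenCV has them. Camera axes: x right, y down, z forward; pixel columns grow to the right and rows downward; lengths in m; the calibration is good to about 2 mm. A picture is of the moment at which its call begins. There is no depth.
- manip.job_done(): hands the job in, once; it reports no verdict.
The state is a dict: "clock": time; "q": joint angles; "dq": joint speeds; "joint_torque": joint torques, N m; "position": TCP position; "tcp_rot": TCP orientation; "force": force on the tool from outside, world axes, zero at the start; "torque": the same for the moment, N m; "gripper_width": finger opening in m.
Only numpy, scipy, OpenCV 4.12 (cv2) and the standard library are available. Lean on these libraries where they do the work, as an engineer would, in place of code of your own. Each camera call takes 0.05 s, during which the arm holds its last target.

## Working session

There is one attempt and no reset: what is moved stays moved. The work goes in short steps, Python scripts to look and compute and a shell command to move; the robot and the scene stay as the last step left them, time stands still between calls to the robot, and variables do not carry over. Pictures are saved under pics/ and viewed, and the job is handed in when it is done.

```bash
ls; mkdir -p pics
python3 - <<'E'
from plant import manip, capture
import cv2,json,pickle
print(manip.get_obs())
for n in("side","top"):
    c=capture(n); cv2.imwrite(f"pics/{n}0.png",c["img"][:,:,::-1]); pickle.dump(c,open(f"{n}0.pkl","wb"))
    print(n,c["camera_matrix"],c["rvec"],c["tvec"])
E
```

```text
pics
{'clock': 0.0, 'q': array([ 1.08260491e+00,  1.31173481e-01,  1.48927101e+00, -2.28752031e-05,
        1.52299520e+00, -8.53701462e-02]), 'dq': array([-4.22530870e-05,  8.92758886e-04, -4.90347641e-04,  7.31233813e-04,
        5.46518636e-04,  5.34409681e-04]), 'joint_torque': array([-3.60949034e-04, -5.69397998e+01, -5.00548089e+01, -2.00778109e-04,
        1.52231025e-02,  4.68392693e-05]), 'position': array([0.23490198, 0.55146323, 0.20534166]), 'tcp_rot': array([-6.28378691e-01, -3.07759517e+00,  2.79252903e-03]), 'force': array([-0.55962967, -0.08252659,  0.21060575]), 'torque': array([-0.02775527,  0.01528624,  0.03353982]), 'gripper_width': 0.0851227101351245}
side [[452.81510741   0.         257.09051259]
 [  0.         452.81510741 189.43458069]
 [  0.           0.           1.        ]] [ 1.95120976 -0.84939546  0.46122344] [-0.50240379  0.25335559  1.0583398 ]
top [[369.9729836    0.         255.57325995]
 [  0.         369.9729836  182.88628316]
 [  0.           0.           1.        ]] [ 2.14127638 -2.14526395  0.14568703] [-0.14011913  0.58016653  1.0464104 ]
```

Run:
```python
import cv2
for n in("side","top"):
    i=cv2.imread(f"pics/{n}0.png"); cv2.imwrite(f"pics/{n}0b.png",cv2.resize(i,(800,600),interpolation=cv2.INTER_CUBIC))
```

```text
(no output)
```

View pics/side0b.png

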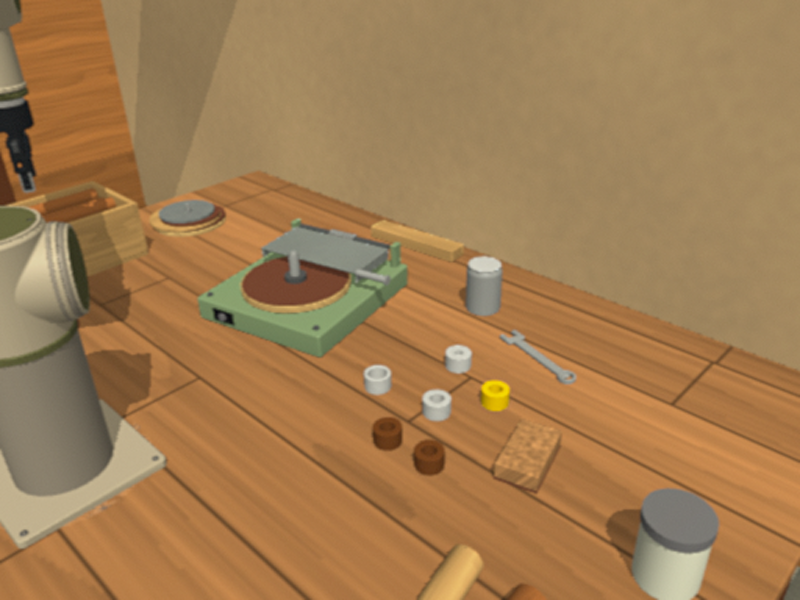

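View pics/top0b.png

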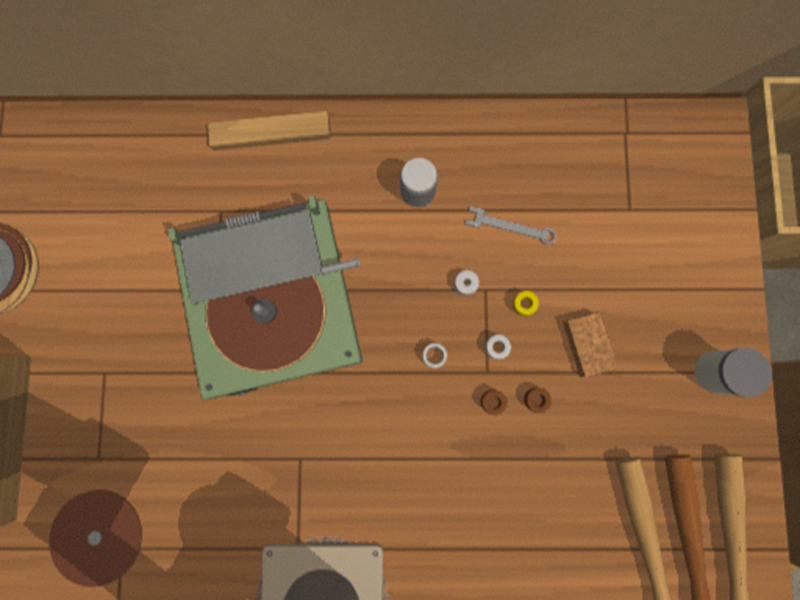

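Candidates for collar_b (top view, 800x600 pixels): silver rings at (467,282), (498,347) and (434,355). The look-alikes are yellow (526,303) and brown (493,401), (537,400). By bore, the middle silver one at (498,347) looks right, so I'll check it in a crop.

```bash
cat > h.py <<'E'
import numpy as np,cv2,pickle
def cam(c):
    R,_=cv2.Rodrigues(np.array(c["rvec"],float)); return np.array(c["camera_matrix"]),R,np.array(c["tvec"],float).ravel()
def ray(c,u,v,z):
    K,R,t=cam(c); d=R.T@np.linalg.solve(K,[u,v,1]); o=-R.T@t
    return o+d*(z-o[2])/d[2]
def proj(c,p):
    K,R,t=cam(c); return cv2.projectPoints(np.array(p,float).reshape(-1,3),np.array(c["rvec"],float),t,K,None)[0].reshape(-1,2)
def load(n): return pickle.load(open(n+".pkl","rb"))
E
python3 - <<'E'
import cv2
from h import *
a=cv2.imread("pics/top0.png")
def crop(i,x,y,w,h,s): return cv2.resize(i[y:y+h,x:x+w],None,fx=s,fy=s,interpolation=cv2.INTER_CUBIC)
cv2.imwrite("pics/t_col.png",crop(a,260,165,100,75,8))
cv2.imwrite("pics/t_sand.png",crop(a,100,120,133,100,6))
s=cv2.imread("pics/side0.png")
cv2.imwrite("pics/s_sand.png",crop(s,120,130,150,100,5))
for n in("side0","top0"):
    c=load(n);K,R,t=cam(c);print(-R.T@t)
E
```

```text
[-0.21263145 -0.92106651  0.73695734]
[ 0.42427904 -0.14958124  1.11750349]
```

View pics/t_col.png

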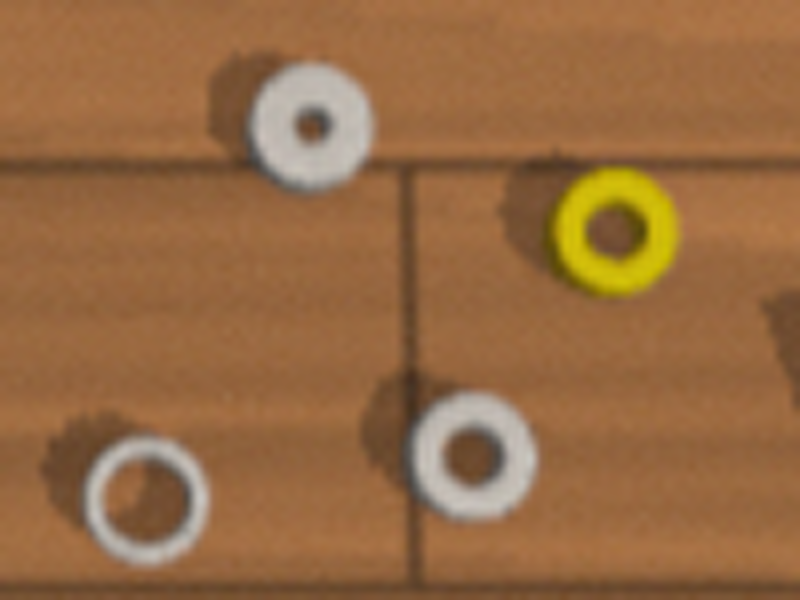

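View pics/t_sand.png

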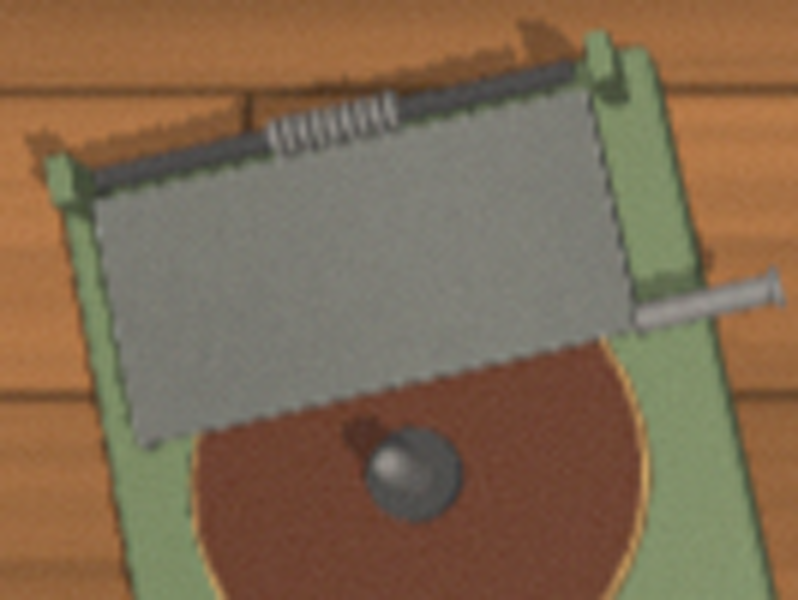

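View pics/s_sand.png

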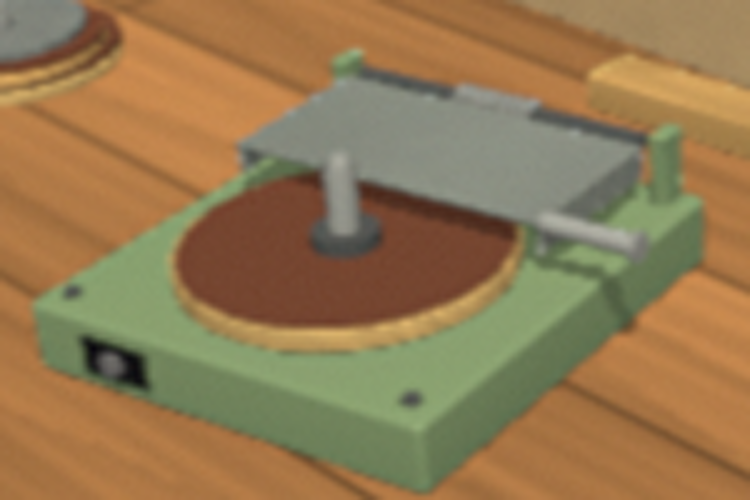

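The crop confirms it. The bore ratios are about 14 mm at (312,125), 22 mm at (474,456) and 34 mm at (147,500), so the middle one is collar_b. Next I'll fit the sander pose.

```bash
cat > fit.py <<'E'
from h import *
from scipy.optimize import least_squares
T=load("top0");S=load("side0")
f=lambda x,y,s,ox,oy:((x+.5)/s-.5+ox,(y+.5)/s-.5+oy)
t=lambda x,y:f(x,y,6,100,120); s=lambda x,y:f(x,y,5,120,130)
obs=[ # cam, px, local pt
(T,t(632,328),(.01,-.12,.092)),(T,t(148,445),(.01,.12,.092)),(T,t(97,198),(.13,.12,.092)),(T,t(588,92),(.13,-.12,.092)),
(T,t(415,474),(-.03,0,.077)),
(S,s(341,238-4),(-.03,0,.077)),(S,s(240,148),(.01,.12,.092)),(S,s(532,222),(.01,-.12,.092)),(S,s(641,148),(.13,-.12,.092)),
(S,s(340,152),(-.03,0,.127)),(S,s(430,490),(-.16,-.15,0)),(S,s(425,437),(-.16,-.15,.05)),(S,s(36,308),(-.16,.15,.05)),
(T,t(775,288),(.015,-.205,.09)),
]
def W(p,l):
    c,s_=np.cos(p[2]),np.sin(p[2]); return np.array([p[0]+c*l[0]-s_*l[1],p[1]+s_*l[0]+c*l[1],l[2]])
def res(p): return np.concatenate([proj(c,W(p,l))[0]-np.array(u) for c,u,l in obs])
r=least_squares(res,[.5,0,0.2],loss="soft_l1")
if __name__=="__main__":
    print(r.x,np.degrees(r.x[2]));print(res(r.x).reshape(-1,2).round(1))
    for n,l in dict(flange=(-.03,0,.077),hinge=(.14,0,.09),peg=(.015,-.155,.09)).items(): print(n,W(r.x,l))
    b=f(474,456,8,260,165); print("b",ray(T,*b,.03))
    print("a",ray(T,*f(312,125,8,260,165),.03),"c",ray(T,*f(147,500,8,260,165),.03),"yel",ray(T,*f(616,231,8,260,165),.03))
    sb=(437/1.5625,398/1.5625); print("b side",ray(S,*sb,.03))
    print("side pred",proj(S,ray(T,*b,.03))*1.5625)
E
python3 fit.py
```

```text
[0.55916135 0.11001567 0.23197364] 13.291110659365001
[[ 1.9  0.3]
 [-1.2  0.5]
 [-0.3  0.9]
 [ 0.3 -0.6]
 [ 0.4  0.2]
 [ 1.  -1.8]
 [-0.8 -1.8]
 [ 1.8 -0.5]
 [ 0.5 -1. ]
 [-0.4  0.2]
 [-0.4  1.8]
 [-0.9 -2.4]
 [-1.9 -2. ]
 [ 7.2 -1.5]]
flange [0.52996492 0.10311871 0.077     ]
hinge [0.69541139 0.1422015  0.09      ]
peg [ 0.60939388 -0.0373841   0.09      ]
b [ 0.46688521 -0.32574759  0.03      ]
a [ 0.58930656 -0.26882163  0.03      ] c [ 0.45110074 -0.20621053  0.03      ] yel [ 0.5494565  -0.38021367  0.03      ]
b side [ 0.46408761 -0.33053757  0.03      ]
side pred [[435.9014702  395.93994117]]
```

Run:
```python
import cv2
s=cv2.imread("pics/side0.png");a=cv2.imread("pics/top0.png")
def crop(i,x,y,w,h,k): return cv2.resize(i[y:y+h,x:x+w],None,fx=k,fy=k,interpolation=cv2.INTER_CUBIC)
p=crop(s,255,235,50,40,8); q=crop(s,170,150,50,40,8); r=crop(a,145,180,50,40,8); u=crop(s,210,160,50,40,8)
import numpy as np
cv2.imwrite("pics/four.png",np.vstack([np.hstack([p,q]),np.hstack([r,u])])[:600])
cv2.imwrite("pics/four.png",np.vstack([np.hstack([p[:300],q[:300]]),np.hstack([r[:300],u[:300]])]))
```

```text
(no output)
```

View pics/four.png

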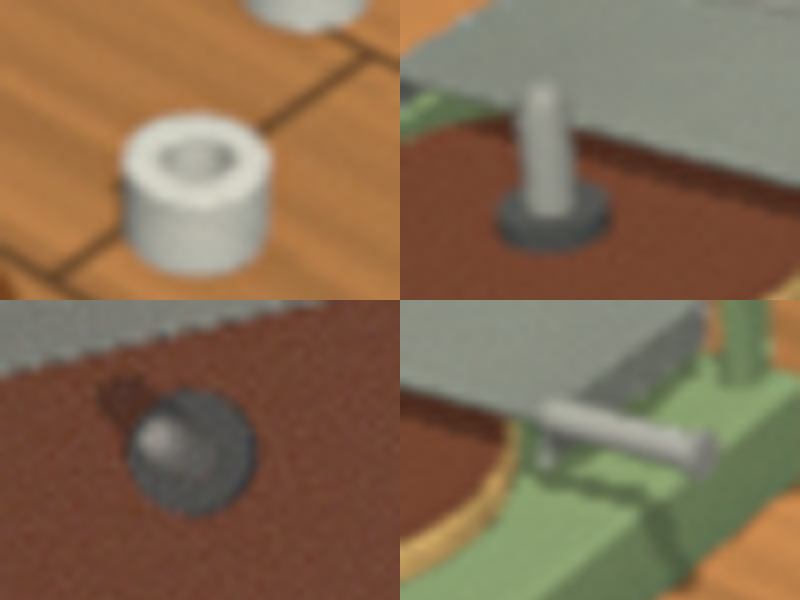

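```bash
cat > m2.py <<'E'
from h import *
from scipy.optimize import least_squares
T=load("top0");S=load("side0")
f=lambda x,y,s,ox,oy:np.array(((x+.5)/s-.5+ox,(y+.5)/s-.5+oy))
def solve(obs):
    r=least_squares(lambda p:np.concatenate([(proj(c,[p[0],p[1],z])[0]-u)/(1) for c,u,z in obs]),[.5,0]); print(r.x,r.fun.reshape(-1,2).round(1).tolist()); return r.x
print("collar");solve([(T,f(474,456,8,260,165),.03),(S,f(197.5,160,8,255,235),.03)])
print(ray(T,*f(474,456,8,260,165),.03),ray(S,*f(197.5,160,8,255,235),.03))
print("flange");solve([(T,f(190,149,8,145,180),.077),(T,f(155,137,8,145,180),.127),(S,f(144,85,8,170,150),.127)])
print(ray(T,*f(190,149,8,145,180),.077),ray(T,*f(155,137,8,145,180),.127),ray(S,*f(144,85,8,170,150),.127))
print("pegend");solve([(T,(228.8,167.6),.09),(S,f(302,148,8,210,160),.09)])
E
python3 m2.py; sed -i 's/-.205,.09/-.187,.09/' fit.py; python3 fit.py
```

```text
collar
[ 0.4659662 -0.3270963] [[0.5, 0.3], [-0.1, -0.8]]
[ 0.46688521 -0.32574759  0.03      ] [ 0.46384256 -0.32932676  0.03      ]
flange
[0.5312666  0.10496917] [[0.2, 0.1], [0.1, -0.3], [-0.4, -0.3]]
[0.53157014 0.10554831 0.077     ] [0.53050132 0.10523816 0.127     ] [0.5307671  0.10238604 0.127     ]
pegend
[ 0.61722707 -0.06648944] [[0.2, -0.2], [-0.3, 0.0]]
[0.55935473 0.10988121 0.23382151] 13.396985589832465
[[ 1.9  0.2]
 [-1.2  0.5]
 [-0.4  0.9]
 [ 0.3 -0.7]
 [ 0.5  0.1]
 [ 1.1 -1.8]
 [-0.7 -1.8]
 [ 1.9 -0.5]
 [ 0.5 -1.1]
 [-0.3  0.2]
 [-0.2  1.7]
 [-0.6 -2.4]
 [-1.8 -2. ]
 [ 1.  -0.2]]
flange [0.53017108 0.1029303  0.077     ]
hinge [0.69554506 0.14231875 0.09      ]
peg [ 0.60985954 -0.03742549  0.09      ]
b [ 0.46688521 -0.32574759  0.03      ]
a [ 0.58930656 -0.26882163  0.03      ] c [ 0.45110074 -0.20621053  0.03      ] yel [ 0.5494565  -0.38021367  0.03      ]
b side [ 0.46408761 -0.33053757  0.03      ]
side pred [[435.9014702  395.93994117]]
```

```bash
cat > go.py <<'E'
import sys,numpy as np
from scipy.spatial.transform import Rotation as Ro
from plant import manip
def go(pos,yaw,o=None):
    o=o or manip.get_obs(); R=Ro.from_rotvec(o["tcp_rot"])
    y=np.radians(yaw); Y=np.array([np.cos(y),np.sin(y),0]);Z=np.array([0,0,-1.]);X=np.cross(Y,Z)
    D=Ro.from_matrix(np.stack([X,Y,Z],1))
    tr=R.inv().apply(np.array(pos)-o["position"]); rv=(R.inv()*D).as_rotvec(degrees=True)
    print("t=%.2f"%o["clock"],"pos",o["position"].round(4),"F",o["force"].round(1),"w %.4f"%o["gripper_width"]," travel",tr.round(4).tolist(),"rot",rv.round(2).tolist())
if __name__=="__main__":
    a=[float(v) for v in sys.argv[1:]]; go(a[:3],a[3])
E
python3 go.py .47 .15 .20 -76.6;python3 go.py .466 -.327 .15 -76.6
```

```text
t=0.10 pos [0.2349 0.5515 0.2054] F [0.6 0.2 0.8] w 0.0855  travel [-0.3737, -0.2772, 0.0059] rot [-0.05, 0.12, 143.52]
t=0.10 pos [0.2349 0.5515 0.2054] F [0.6 0.2 0.8] w 0.0855  travel [-0.557, -0.7175, 0.0566] rot [-0.05, 0.12, 143.52]
```

```bash
python3 -m handwheel '{"travel":[[-0.034,-0.025,0],[-0.068,-0.05,0],[-0.102,-0.075,0],[-0.136,-0.1,0],[-0.17,-0.126,0],[-0.204,-0.151,0],[-0.238,-0.176,0],[-0.272,-0.202,0],[-0.306,-0.227,0],[-0.34,-0.252,0]],"delta_rot":[[0,0,7],[0,0,14],[0,0,21],[0,0,28],[0,0,35],[0,0,42],[0,0,49],[0,0,56],[0,0,63],[0,0,70]],"claw":[0.08,0.08,0.08,0.08,0.08,0.08,0.08,0.08,0.08,0.08]}' 60; python3 go.py .466 -.327 .12 -76.6
```

```text
clock: 0.93
position: [0.4462, 0.1905, 0.2062]
tcp_rot: [-2.287, -2.154, 0.0]
force: [0.7, 0.9, -0.2]
gripper_width: 0.0803
t=0.93 pos [0.4462 0.1905 0.2062] F [ 0.7  0.9 -0.2] w 0.0803  travel [-0.5154, 0.0507, 0.0862] rot [-0.01, 0.01, 73.18]
```

```bash
python3 -m handwheel '{"travel":[[-0.04,0.004,0],[-0.08,0.008,0],[-0.12,0.012,0],[-0.16,0.016,0],[-0.2,0.02,0.005],[-0.24,0.024,0.015],[-0.28,0.028,0.025],[-0.32,0.032,0.035],[-0.36,0.036,0.045],[-0.4,0.04,0.055]],"delta_rot":[[0,0,7],[0,0,14],[0,0,21],[0,0,28],[0,0,35],[0,0,42],[0,0,49],[0,0,56],[0,0,63],[0,0,70]],"claw":[0.08,0.08,0.08,0.08,0.08,0.08,0.08,0.08,0.08,0.08]}'; python3 go.py .466 -.327 .09 -76.6
```

```text
clock: 1.77
position: [0.4637, -0.211, 0.1507]
tcp_rot: [-3.109, -0.453, 0.0]
force: [1.6, 0.4, 0.3]
gripper_width: 0.0801
t=1.77 pos [ 0.4637 -0.211   0.1507] F [1.6 0.4 0.3] w 0.0801  travel [-0.0309, 0.1118, 0.0607] rot [-0.01, 0.0, 3.16]
```

```bash
python3 -m handwheel '{"travel":[[-0.006,0.022,0.01],[-0.012,0.044,0.02],[-0.018,0.066,0.03],[-0.024,0.088,0.04],[-0.028,0.1,0.05],[-0.031,0.112,0.061],[-0.031,0.112,0.061],[-0.031,0.112,0.061],[-0.031,0.112,0.061],[-0.031,0.112,0.061]],"delta_rot":[[0,0,1],[0,0,2],[0,0,3.2],[0,0,3.2],[0,0,3.2],[0,0,3.2],[0,0,3.2],[0,0,3.2],[0,0,3.2],[0,0,3.2]],"claw":[0.08,0.08,0.08,0.08,0.08,0.08,0.08,0.08,0.08,0.08]}'; python3 go.py .466 -.327 .004 -76.6
cat > shot.py <<'E'
import sys,cv2,numpy as np,pickle
from plant import capture
tag=sys.argv[1]; b=list(map(int,sys.argv[2:]))  # top x y, side x y, w h
im=[]
for i,n in enumerate(("top","side")):
    c=capture(n); pickle.dump(c,open(f"{n}{tag}.pkl","wb")); x,y=b[2*i:2*i+2]; w,h=b[4:6]; k=400//w
    im.append(cv2.resize(c["img"][y:y+h,x:x+w,::-1],None,fx=k,fy=k,interpolation=cv2.INTER_CUBIC))
cv2.imwrite(f"pics/{tag}.png",np.hstack(im))
E
python3 shot.py pre 270 170 230 200 100 100
```

```text
clock: 2.6
position: [0.4677, -0.3247, 0.0912]
tcp_rot: [3.118, 0.376, 0.001]
force: [0.7, -0.7, 0.6]
gripper_width: 0.0802
t=2.60 pos [ 0.4677 -0.3247  0.0912] F [ 0.7 -0.7  0.6] w 0.0802  travel [-0.0023, 0.0018, 0.0872] rot [0.03, -0.04, 0.36]
```

View pics/pre.png

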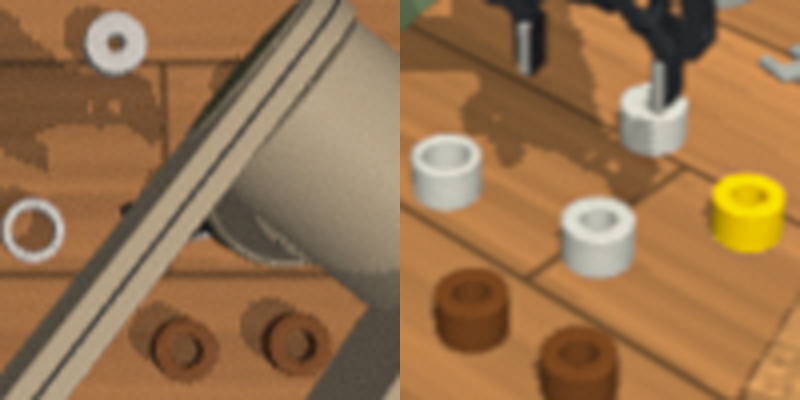

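The side view shows fingers (525,50) and (660,90) hovering above collar_b at (598,235), and the top view is blocked by the arm. I'll descend.

```bash
python3 -m handwheel '{"travel":[[-0.002,0.002,0.015],[-0.002,0.002,0.03],[-0.002,0.002,0.045],[-0.002,0.002,0.06],[-0.002,0.002,0.07],[-0.002,0.002,0.078],[-0.002,0.002,0.083],[-0.002,0.002,0.085],[-0.002,0.002,0.085],[-0.002,0.002,0.085]],"delta_rot":[[0,0,0.3],[0,0,0.3],[0,0,0.3],[0,0,0.3],[0,0,0.3],[0,0,0.3],[0,0,0.3],[0,0,0.3],[0,0,0.3],[0,0,0.3]],"claw":[0.08,0.08,0.08,0.08,0.08,0.08,0.08,0.08,0.08,0.08]}'; python3 go.py .466 -.327 .004 -76.6; python3 shot.py dn 270 170 230 200 100 100
```

```text
clock: 3.53
position: [0.4662, -0.3279, 0.0061]
tcp_rot: [3.119, 0.367, 0.001]
force: [0.1, 0.6, -0.2]
gripper_width: 0.0802
t=3.53 pos [ 0.4662 -0.3279  0.0061] F [ 0.1  0.6 -0.2] w 0.0802  travel [0.0, -0.001, 0.0021] rot [0.04, -0.03, 0.03]
```

View pics/dn.png

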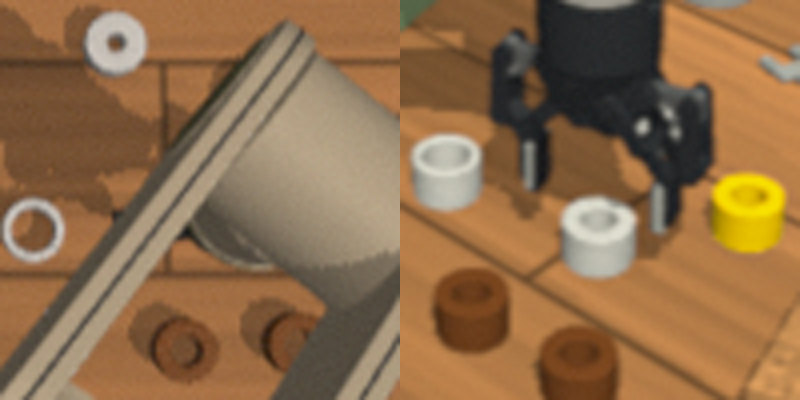

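Run:
```python
from h import *
S=load("sidedn")
Y=np.array([np.cos(np.radians(-76.6)),np.sin(np.radians(-76.6)),0])
p=np.array([.4662,-.3279,0])
for d in(-.04,.04):
  for z in(.006,.018,.03):
    print(d,z,(proj(S,p+d*Y+[0,0,z])[0]-[230,200])*4+[400,0])
print((proj(S,[.466,-.327,.03])[0]-[230,200])*4+[400,0])
for px in((530,185),(660,228)):
  print(ray(S,(px[0]-400)/4+230,px[1]/4+200,.018), ray(S,(px[0]-400)/4+230,px[1]/4+200,.006))
```

```text
-0.04 0.006 [542.52571131 226.63630736]
-0.04 0.018 [542.2810047  211.75931246]
-0.04 0.03 [542.03374771 196.72726691]
0.04 0.006 [654.5993664 265.4207145]
0.04 0.018 [654.94637616 250.27702753]
0.04 0.03 [655.29711839 234.97045295]
[596.47854474 215.0946671 ]
[ 0.47218122 -0.26397443  0.018     ] [ 0.48361132 -0.25300701  0.006     ]
[ 0.49447004 -0.35516369  0.018     ] [ 0.50627216 -0.3457183   0.006     ]
```

Run:
```python
from h import *
import cv2
S=load("sidedn")
k=10
i=S["img"][:,:,::-1][218:278,252:332]; i=cv2.resize(i,None,fx=k,fy=k,interpolation=cv2.INTER_CUBIC)
Y=np.array([np.cos(np.radians(-76.6)),np.sin(np.radians(-76.6)),0])
p=np.array([.4662,-.3279,0])
for d in(-.04,.04,0):
  for z in(.006,.018,.03):
    q=(proj(S,p+d*Y+[0,0,z])[0]-[252,218]+.5)*k
    cv2.circle(i,tuple(int(v) for v in q),4,(0,0,255),-1)
cv2.imwrite("pics/dnz.png",i)
P=load("sidepre")
print((proj(P,[.4677,-.3247,.104])[0]-[230,200])*4+[400,0])
```

```text
[595.70423206 115.24512572]
```

View pics/dnz.png

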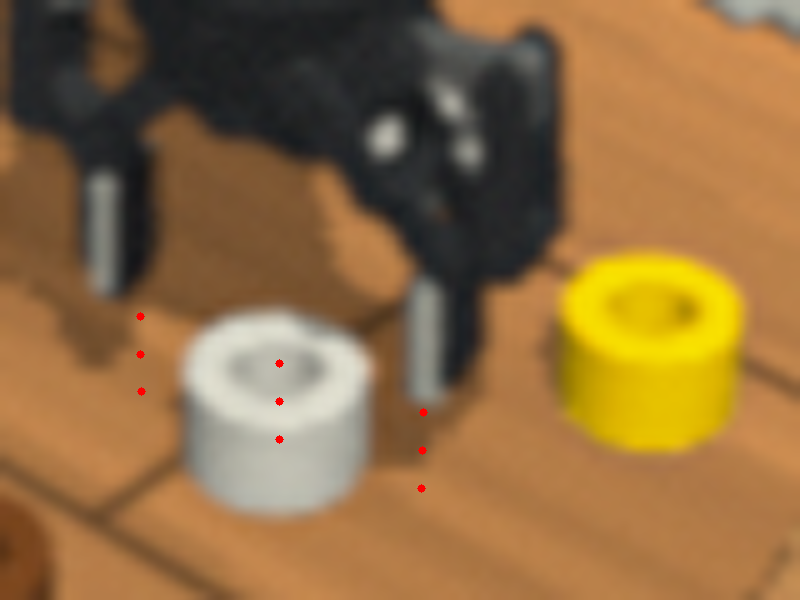

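Run:
```python
from h import *
from scipy.optimize import least_squares
T=load("top0");S=load("sidedn")
g=lambda x,y,k,ox,oy:((x+.5)/k-.5+ox,(y+.5)/k-.5+oy)
sh=ray(T,*g(112,88,8,145,180),.067); tip=np.array([.531,.1045,.127]); L=(sh-tip)/.06; print("L",L)
for z in(.01,.015,.02,.025,.03,.035,.04):
    t=ray(S,*g(105,292,10,252,218),z); s=t+L*z; s[2]=0
    t2=ray(S,*g(425,400,10,252,218),z)
    print(z,t.round(3),t2.round(3),"mid",((t+t2)/2).round(3),np.linalg.norm(t-t2).round(3),"shadow px",((proj(S,s)[0]-[252,218]+.5)*10).round(0))
```

```text
L [ 0.39357717  0.53693647 -1.        ]
0.01 [ 0.477 -0.257  0.01 ] [ 0.499 -0.348  0.01 ] mid [ 0.488 -0.303  0.01 ] 0.094 shadow px [102. 308.]
0.015 [ 0.473 -0.262  0.015] [ 0.494 -0.352  0.015] mid [ 0.483 -0.307  0.015] 0.093 shadow px [100. 315.]
0.02 [ 0.468 -0.266  0.02 ] [ 0.489 -0.356  0.02 ] mid [ 0.479 -0.311  0.02 ] 0.092 shadow px [ 98. 323.]
0.025 [ 0.463 -0.271  0.025] [ 0.484 -0.36   0.025] mid [ 0.474 -0.316  0.025] 0.092 shadow px [ 95. 331.]
0.03 [ 0.458 -0.276  0.03 ] [ 0.479 -0.364  0.03 ] mid [ 0.469 -0.32   0.03 ] 0.091 shadow px [ 93. 339.]
0.035 [ 0.454 -0.28   0.035] [ 0.475 -0.368  0.035] mid [ 0.464 -0.324  0.035] 0.091 shadow px [ 91. 347.]
0.04 [ 0.449 -0.285  0.04 ] [ 0.47  -0.372  0.04 ] mid [ 0.459 -0.328  0.04 ] 0.09 shadow px [ 89. 354.]
```

The shadow and pixel checks put the open fingertips higher than the reported TCP suggests, at about z = 0.037. I'll close partway without touching the collar and look again.

```bash
python3 -m handwheel '{"travel":[[0,-0.001,0],[0,-0.001,0],[0,-0.001,0],[0,-0.001,0],[0,-0.001,0],[0,-0.001,0],[0,-0.001,0],[0,-0.001,0],[0,-0.001,0],[0,-0.001,0]],"delta_rot":[[0,0,0],[0,0,0],[0,0,0],[0,0,0],[0,0,0],[0,0,0],[0,0,0],[0,0,0],[0,0,0],[0,0,0]],"claw":[0.07,0.056,0.056,0.056,0.056,0.056,0.056,0.056,0.056,0.056]}' 40; python3 shot.py part 270 170 252 218 80 60
```

```text
clock: 4.47
position: [0.4655, -0.3267, 0.0054]
tcp_rot: [-3.12, -0.367, 0.0]
force: [-0.7, -0.0, -0.2]
gripper_width: 0.056
```

View pics/part.png

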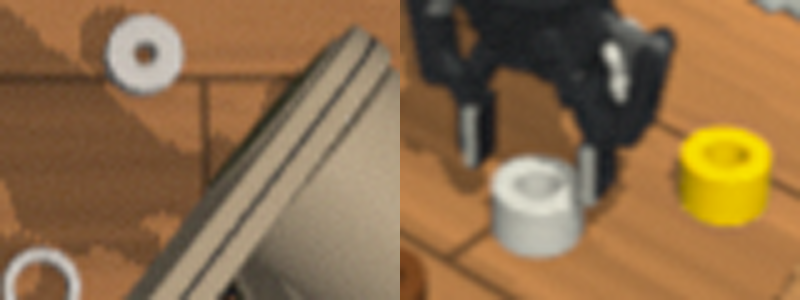

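```bash
python3 -m handwheel '{"travel":[[0,0,0.002],[0,0,0.003],[0,0,0.004],[0,0,0.004],[0,0,0.004],[0,0,0.004],[0,0,0.004],[0,0,0.004],[0,0,0.004],[0,0,0.004]],"delta_rot":[[0,0,0],[0,0,0],[0,0,0],[0,0,0],[0,0,0],[0,0,0],[0,0,0],[0,0,0],[0,0,0],[0,0,0]],"claw":[0.056,0.056,0.056,0.056,0.056,0.056,0.056,0.056,0.056,0.056]}'; python3 shot.py part2 270 170 252 218 80 60
python3 - <<'E'
from h import *
import cv2
c=load("sidepart2"); i=c["img"][:,:,::-1][205:265,252:332]
cv2.imwrite("pics/p2z.png",cv2.resize(i,None,fx=10,fy=10,interpolation=cv2.INTER_CUBIC))
E
```

```text
clock: 5.4
position: [0.4656, -0.3267, 0.0015]
tcp_rot: [3.12, 0.367, 0.0]
force: [0.9, 0.3, -0.5]
gripper_width: 0.0561
```

View pics/p2z.png

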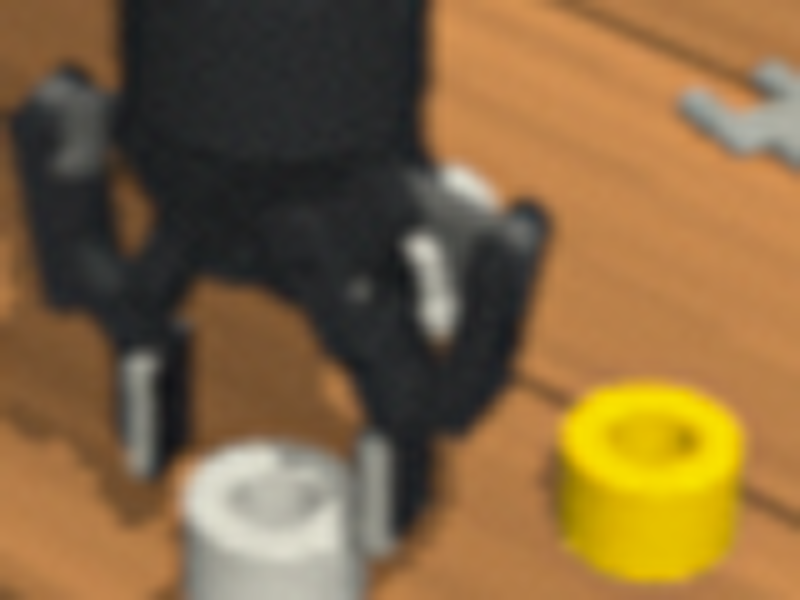

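```bash
python3 -m handwheel '{"travel":[[0,0,0.001],[0,0,0.002],[0,0,0.003],[0,0,0.004],[0,0,0.005],[0,0,0.005],[0,0,0.005],[0,0,0.005],[0,0,0.005],[0,0,0.005]],"delta_rot":[[0,0,0],[0,0,0],[0,0,0],[0,0,0],[0,0,0],[0,0,0],[0,0,0],[0,0,0],[0,0,0],[0,0,0]],"claw":[0.056,0.056,0.056,0.056,0.056,0.056,0.056,0.056,0.056,0.056]}'
```

```text
clock: 6.33
position: [0.4656, -0.3267, -0.0035]
tcp_rot: [3.12, 0.367, 0.0]
force: [-0.6, 0.2, 0.3]
gripper_width: 0.0558
```

```bash
python3 -m handwheel '{"travel":[[0,0,0.001],[0,0,0.002],[0,0,0.003],[0,0,0.004],[0,0,0.005],[0,0,0.005],[0,0,0.005],[0,0,0.005],[0,0,0.005],[0,0,0.005]],"delta_rot":[[0,0,0],[0,0,0],[0,0,0],[0,0,0],[0,0,0],[0,0,0],[0,0,0],[0,0,0],[0,0,0],[0,0,0]],"claw":[0.056,0.056,0.056,0.056,0.056,0.056,0.056,0.056,0.056,0.056]}'; python3 shot.py p3 270 170 252 218 80 60
python3 - <<'E'
from h import *
import cv2
c=load("sidep3"); i=c["img"][:,:,::-1][215:275,252:332]
cv2.imwrite("pics/p3z.png",cv2.resize(i,None,fx=10,fy=10,interpolation=cv2.INTER_CUBIC))
E
```

```text
clock: 7.17
position: [0.4656, -0.3267, -0.0085]
tcp_rot: [3.12, 0.367, 0.0]
force: [-0.4, -1.1, -0.1]
gripper_width: 0.0559
```

View pics/p3z.png

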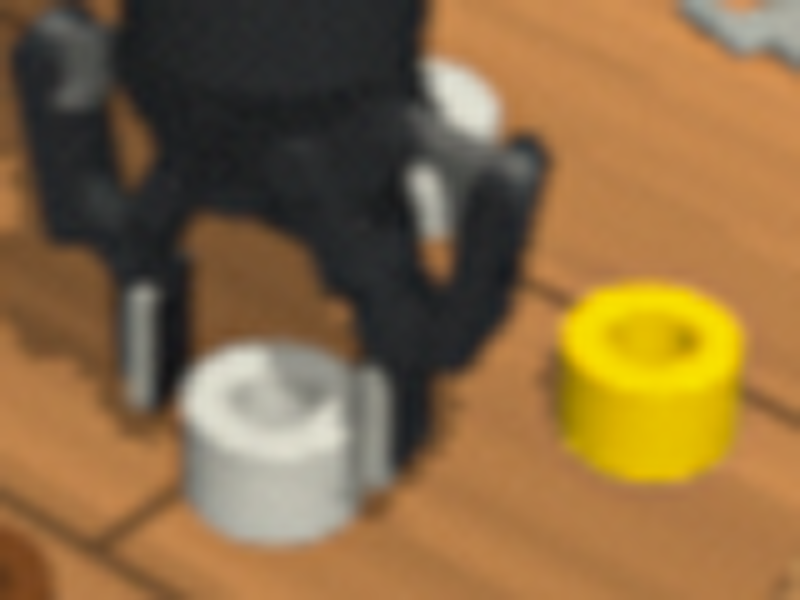

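Force stays at zero and the shadows are closing up: the real tips sit about 18 mm plus swing above the reported TCP. I'll go down 8 mm more, then grip.

```bash
python3 -m handwheel '{"travel":[[0,0,0.002],[0,0,0.004],[0,0,0.006],[0,0,0.008],[0,0,0.008],[0,0,0.008],[0,0,0.008],[0,0,0.008],[0,0,0.008],[0,0,0.008]],"delta_rot":[[0,0,0],[0,0,0],[0,0,0],[0,0,0],[0,0,0],[0,0,0],[0,0,0],[0,0,0],[0,0,0],[0,0,0]],"claw":[0.056,0.056,0.056,0.056,0.056,0.056,0.056,0.056,0.056,0.056]}'; python3 shot.py p4 270 170 252 218 80 60
python3 - <<'E'
from h import *
import cv2
c=load("sidep4"); i=c["img"][:,:,::-1][215:275,252:332]
cv2.imwrite("pics/p4z.png",cv2.resize(i,None,fx=10,fy=10,interpolation=cv2.INTER_CUBIC))
E
```

```text
clock: 8.1
position: [0.4656, -0.3267, -0.0165]
tcp_rot: [3.12, 0.367, 0.0]
force: [-0.0, -0.9, -0.1]
gripper_width: 0.0562
```

View pics/p4z.png

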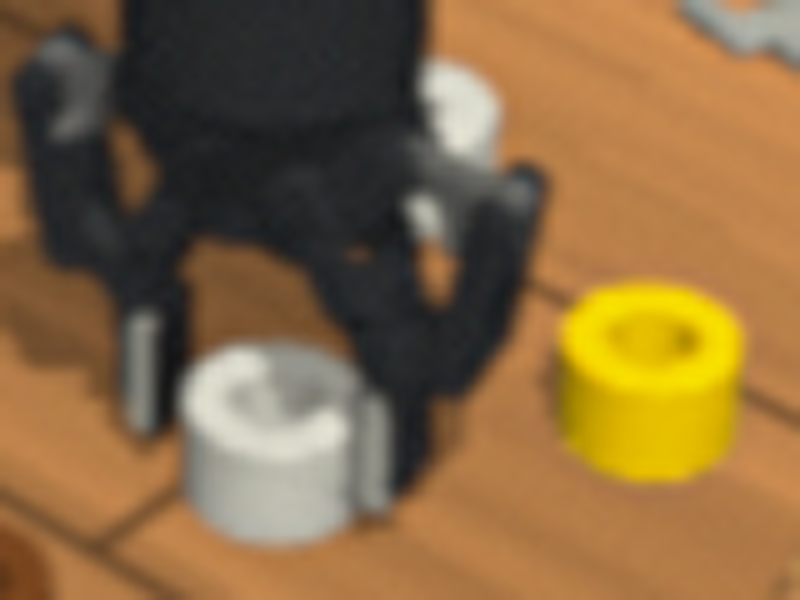

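```bash
python3 -m handwheel '{"travel":[[0,0,-0.002],[0,0,-0.002],[0,0,-0.002],[0,0,-0.002],[0,0,-0.002],[0,0,-0.002],[0,0,-0.002],[0,0,-0.002],[0,0,-0.002],[0,0,-0.002]],"delta_rot":[[0,0,0],[0,0,0],[0,0,0],[0,0,0],[0,0,0],[0,0,0],[0,0,0],[0,0,0],[0,0,0],[0,0,0]],"claw":[0.05,0.045,0.04,0.04,0.04,0.04,0.04,0.04,0.04,0.04]}' 40; python3 shot.py p5 270 170 252 218 80 60
python3 - <<'E'
from h import *
import cv2
c=load("sidep5"); i=c["img"][:,:,::-1][215:275,252:332]
cv2.imwrite("pics/p5z.png",cv2.resize(i,None,fx=10,fy=10,interpolation=cv2.INTER_CUBIC))
E
```

```text
clock: 9.03
position: [0.4658, -0.3268, -0.0139]
tcp_rot: [3.12, 0.367, 0.0]
force: [-2.3, 2.1, 5.7]
gripper_width: 0.0439
```

View pics/p5z.png

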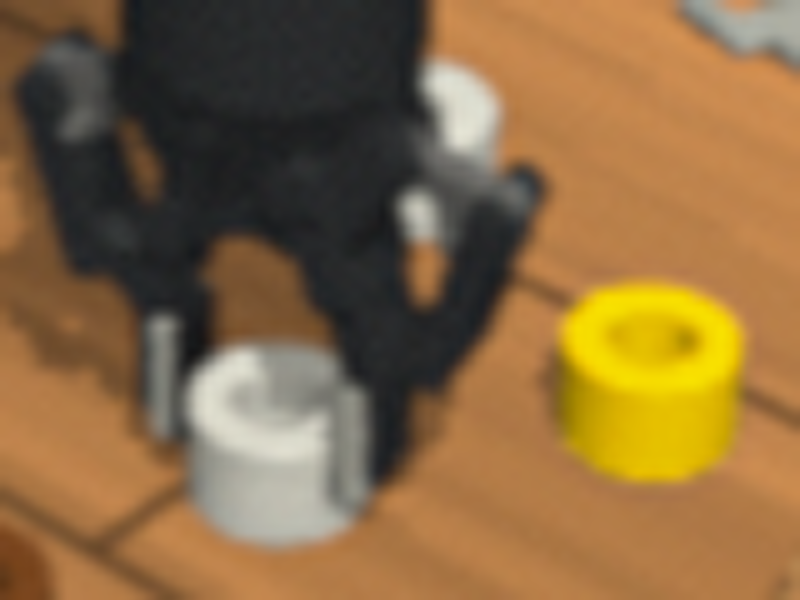

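Run:
```python
from h import *
from plant import manip
from scipy.spatial.transform import Rotation as Ro
o=manip.get_obs(); print(o["force"],o["torque"],o["gripper_width"],o["q"].round(3)); print(Ro.from_rotvec(o["tcp_rot"]).as_matrix().round(3))
S=load("sidep5")
Y=np.array([.2317,-.9728,0]);X=np.array([.9728,.2317,0])
c=np.array([.4656,-.3267,0])
px=lambda p:((proj(S,p)[0]-[252,215]+.5)*10).round(0)
print("collar top",px(c+[0,0,.03]))
for d,z in((0,.004),(0,.008),(0,.015),(0,.02),(.018,.004),(.012,.004),(.018,.0)):
    print(d,z,"right",px(c+.022*Y+(d-.011)*X+[0,0,z]),px(c+.022*Y+(d-.011)*X+[0,0,z+.038]),"left",px(c-.022*Y+(d-.011)*X+[0,0,z]))
```

```text
[-1.76171139  1.41863871  5.61121925] [0.41056115 0.32959766 0.04265446] 0.04369675673192919 [-0.702  0.265  1.761  0.     1.115  0.635]
[[ 0.973  0.232  0.   ]
 [ 0.232 -0.973 -0.   ]
 [ 0.     0.    -1.   ]]
collar top [274. 393.]
0 0.004 right [332. 526.] [333. 405.] left [177. 472.]
0 0.008 right [332. 514.] [333. 392.] left [177. 460.]
0 0.015 right [332. 492.] [333. 370.] left [177. 438.]
0 0.02 right [332. 476.] [333. 353.] left [176. 422.]
0.018 0.004 right [364. 486.] [366. 366.] left [211. 433.]
0.012 0.004 right [353. 499.] [355. 379.] left [200. 446.]
0.018 0.0 right [364. 498.] [366. 378.] left [211. 445.]
```

Pad edges match a centred grip with tips about 12 mm above the bench. Now I'll lift straight up.

```bash
python3 -m handwheel '{"travel":[[0,0,-0.01],[0,0,-0.025],[0,0,-0.045],[0,0,-0.065],[0,0,-0.085],[0,0,-0.105],[0,0,-0.125],[0,0,-0.145],[0,0,-0.16],[0,0,-0.172]],"delta_rot":[[0,0,0],[0,0,0],[0,0,0],[0,0,0],[0,0,0],[0,0,0],[0,0,0],[0,0,0],[0,0,0],[0,0,0]],"claw":[0.04,0.04,0.04,0.04,0.04,0.04,0.04,0.04,0.04,0.04]}' 50; python3 shot.py l1 270 170 230 165 100 100; python3 go.py .5310 .1045 .16 -76.6
```

```text
clock: 9.97
position: [0.466, -0.327, 0.1597]
tcp_rot: [3.119, 0.367, 0.002]
force: [0.4, 0.6, -0.6]
gripper_width: 0.0436
t=10.07 pos [ 0.4668 -0.3277  0.1604] F [ 0.4  0.7 -1.5] w 0.0437  travel [0.1628, -0.4055, -0.0007] rot [0.21, -0.16, 0.02]
```

View pics/l1.png

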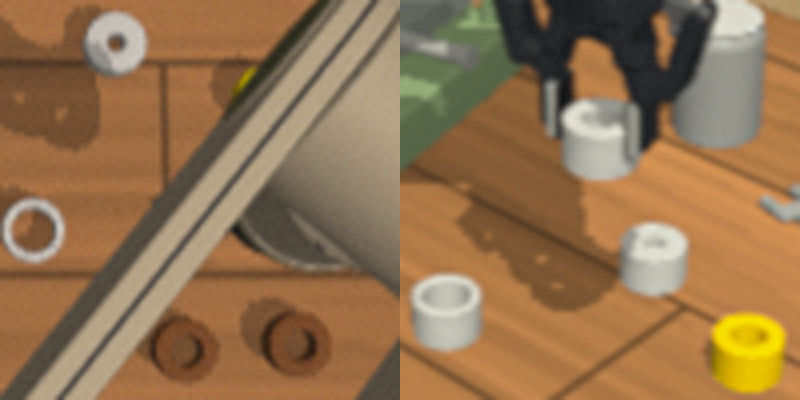

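The collar is held level at (600,140). Next is the transit to above the arbor.

```bash
python3 -m handwheel '{"travel":[[0.007,-0.018,0],[0.02,-0.05,0],[0.034,-0.085,0],[0.048,-0.12,0],[0.063,-0.157,0],[0.078,-0.194,0],[0.093,-0.231,0],[0.108,-0.268,0],[0.122,-0.303,0],[0.134,-0.333,0]],"delta_rot":[[0,0,0],[0,0,0],[0,0,0],[0,0,0],[0,0,0],[0,0,0],[0,0,0],[0,0,0],[0,0,0],[0,0,0]],"claw":[0.04,0.04,0.04,0.04,0.04,0.04,0.04,0.04,0.04,0.04]}'; python3 go.py .5310 .1045 .145 -76.6
```

```text
clock: 10.9
position: [0.5177, 0.031, 0.156]
tcp_rot: [-3.119, -0.368, 0.003]
force: [1.6, -0.6, -2.1]
gripper_width: 0.0439
t=10.90 pos [0.5177 0.031  0.156 ] F [ 1.6 -0.6 -2.1] w 0.0439  travel [0.0301, -0.0684, 0.011] rot [-0.05, 0.09, 0.06]
```

```bash
python3 -m handwheel '{"travel":[[0.008,-0.018,0],[0.016,-0.036,0],[0.023,-0.052,0],[0.028,-0.063,0],[0.03,-0.068,0.003],[0.03,-0.068,0.005],[0.03,-0.068,0.007],[0.03,-0.068,0.007],[0.03,-0.068,0.007],[0.03,-0.068,0.007]],"delta_rot":[[0,0,0],[0,0,0],[0,0,0],[0,0,0],[0,0,0],[0,0,0],[0,0,0],[0,0,0],[0,0,0],[0,0,0]],"claw":[0.04,0.04,0.04,0.04,0.04,0.04,0.04,0.04,0.04,0.04]}'; python3 go.py .5310 .1045 .145 -76.6;  python3 shot.py o1 120 150 150 120 80 60
python3 - <<'E'
from h import *
import cv2
o=[]
for n,x,y in(("top",140,160),("side",165,115)):
    c=load(n+"o1"); i=c["img"][:,:,::-1][y:y+75,x:x+50]; o.append(cv2.resize(i,None,fx=8,fy=8,interpolation=cv2.INTER_CUBIC))
cv2.imwrite("pics/o1z.png",np.hstack(o))
E
```

```text
clock: 11.73
position: [0.532, 0.1006, 0.1504]
tcp_rot: [3.12, 0.365, -0.0]
force: [0.3, -0.3, -1.6]
gripper_width: 0.0433
t=11.73 pos [0.532  0.1006 0.1504] F [ 0.3 -0.3 -1.6] w 0.0433  travel [-0.0001, -0.004, 0.0054] rot [0.01, 0.0, -0.04]
```

View pics/o1z.png

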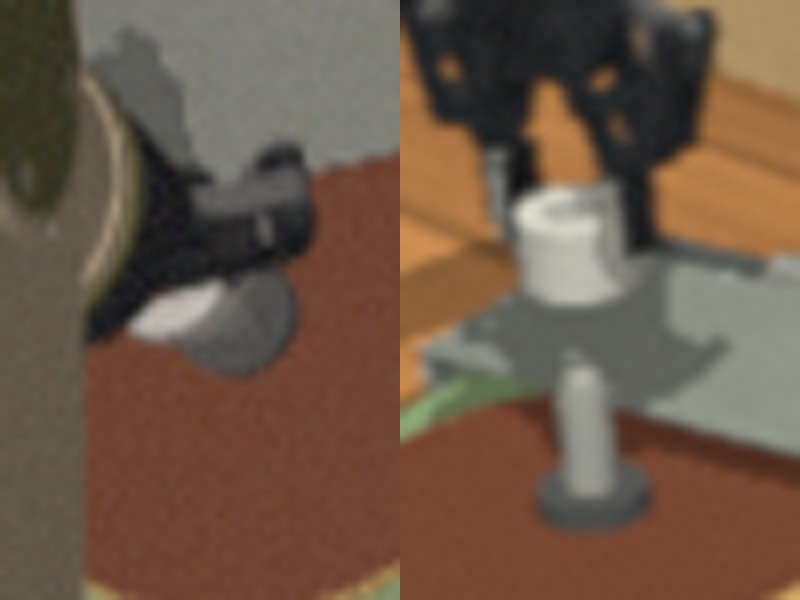

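```bash
cat > ov.py <<'E'
import sys,cv2
from h import *
tag=sys.argv[1]; cx,cy,zb,ax,ay=map(float,sys.argv[2:7])
o=[]
th=np.linspace(0,2*np.pi,60)
for n,x,y in(("top",140,160),("side",165,115)):
    c=load(n+tag); i=cv2.resize(c["img"][:,:,::-1][y:y+75,x:x+50],None,fx=8,fy=8,interpolation=cv2.INTER_CUBIC)
    for X,Y,r,z,col in((cx,cy,.023,zb,(0,0,255)),(cx,cy,.023,zb+.03,(0,0,255)),(ax,ay,.022,.077,(255,255,0)),(ax,ay,.005,.127,(255,255,0))):
        q=(proj(c,np.stack([X+r*np.cos(th),Y+r*np.sin(th),0*th+z],1))-[x,y]+.5)*8
        cv2.polylines(i,[q.astype(int)],True,col,1)
    o.append(i)
cv2.imwrite(f"pics/{tag}_ov.png",np.hstack(o))
E
python3 ov.py o1 .532 .1006 .1643 .531 .1045
```

```text
(no output)
```

View pics/o1_ov.png

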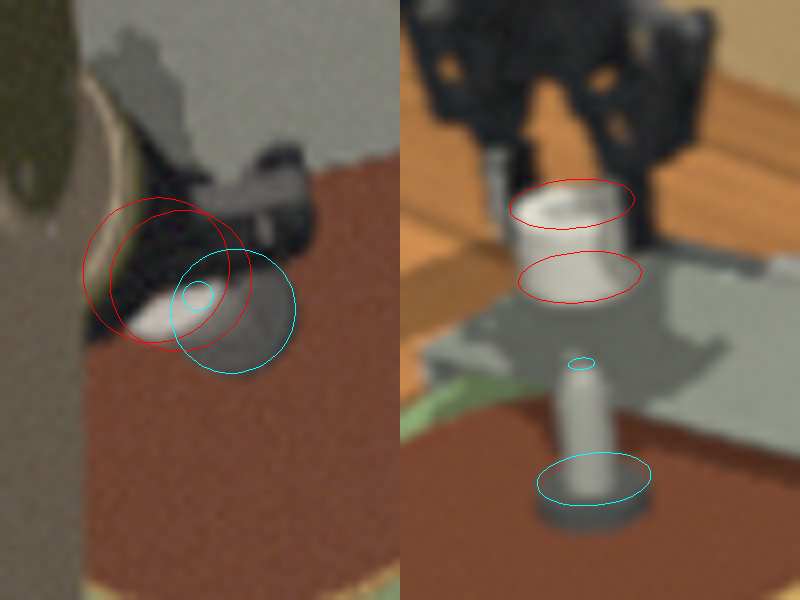

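```bash
python3 -m handwheel '{"travel":[[0,-0.0035,0.003],[0,-0.0035,0.008],[0,-0.0035,0.013],[0,-0.0035,0.018],[0,-0.0035,0.023],[0,-0.0035,0.026],[0,-0.0035,0.028],[0,-0.0035,0.028],[0,-0.0035,0.028],[0,-0.0035,0.028]],"delta_rot":[[0,0,0],[0,0,0],[0,0,0],[0,0,0],[0,0,0],[0,0,0],[0,0,0],[0,0,0],[0,0,0],[0,0,0]],"claw":[0.04,0.04,0.04,0.04,0.04,0.04,0.04,0.04,0.04,0.04]}'; python3 go.py .5310 .104 .12 -76.6;  python3 shot.py o2 120 150 150 120 80 60; python3 -c "
from plant import manip;p=manip.get_obs()['position'];print(p[0],p[1],p[2]+.0139)"|xargs -I{} sh -c 'python3 ov.py o2 {} .531 .1045'
```

```text
clock: 12.67
position: [0.5314, 0.1049, 0.1227]
tcp_rot: [3.12, 0.367, 0.001]
force: [-1.4, 0.4, -1.6]
gripper_width: 0.0438
t=12.67 pos [0.5314 0.1049 0.1227] F [-1.4  0.4 -1.6] w 0.0438  travel [-0.0006, 0.0008, 0.0027] rot [0.0, -0.02, 0.02]
```

View pics/o2_ov.png

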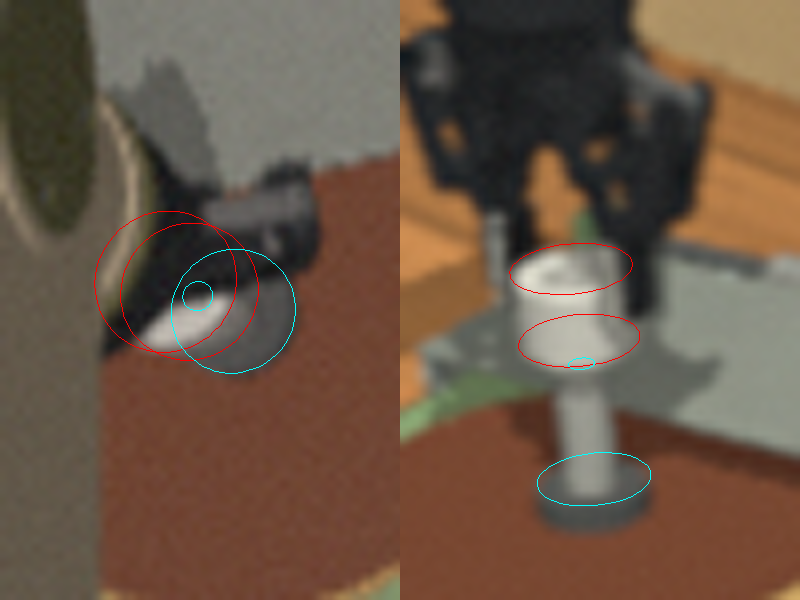

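```bash
python3 -m handwheel '{"travel":[[0,0.0005,0.002],[0,0.0005,0.004],[0,0.0005,0.006],[0,0.0005,0.008],[0,0.0005,0.01],[0,0.0005,0.012],[0,0.0005,0.014],[0,0.0005,0.016],[0,0.0005,0.016],[0,0.0005,0.016]],"delta_rot":[[0,0,0],[0,0,0],[0,0,0],[0,0,0],[0,0,0],[0,0,0],[0,0,0],[0,0,0],[0,0,0],[0,0,0]],"claw":[0.04,0.04,0.04,0.04,0.04,0.04,0.04,0.04,0.04,0.04]}'; python3 go.py .5310 .104 .063 -76.6
```

```text
clock: 13.6
position: [0.5311, 0.1044, 0.1062]
tcp_rot: [-3.12, -0.367, 0.001]
force: [-0.2, 0.9, -1.3]
gripper_width: 0.0436
t=13.60 pos [0.5311 0.1044 0.1062] F [-0.2  0.9 -1.3] w 0.0436  travel [-0.0002, 0.0003, 0.0432] rot [-0.0, 0.02, 0.02]
```

```bash
python3 -m handwheel '{"travel":[[0,0,0.0015],[0,0,0.003],[0,0,0.0045],[0,0,0.006],[0,0,0.0075],[0,0,0.009],[0,0,0.0105],[0,0,0.012],[0,0,0.012],[0,0,0.012]],"delta_rot":[[0,0,0],[0,0,0],[0,0,0],[0,0,0],[0,0,0],[0,0,0],[0,0,0],[0,0,0],[0,0,0],[0,0,0]],"claw":[0.04,0.04,0.04,0.04,0.04,0.04,0.04,0.04,0.04,0.04]}'; python3 shot.py o3 120 150 150 120 80 60; python3 ov.py o3 .531 .104 .108 .531 .1045
```

```text
clock: 14.43
position: [0.5307, 0.1043, 0.0938]
tcp_rot: [-3.12, -0.367, 0.002]
force: [-5.0, 0.8, -0.9]
gripper_width: 0.0441
```

View pics/o3_ov.png

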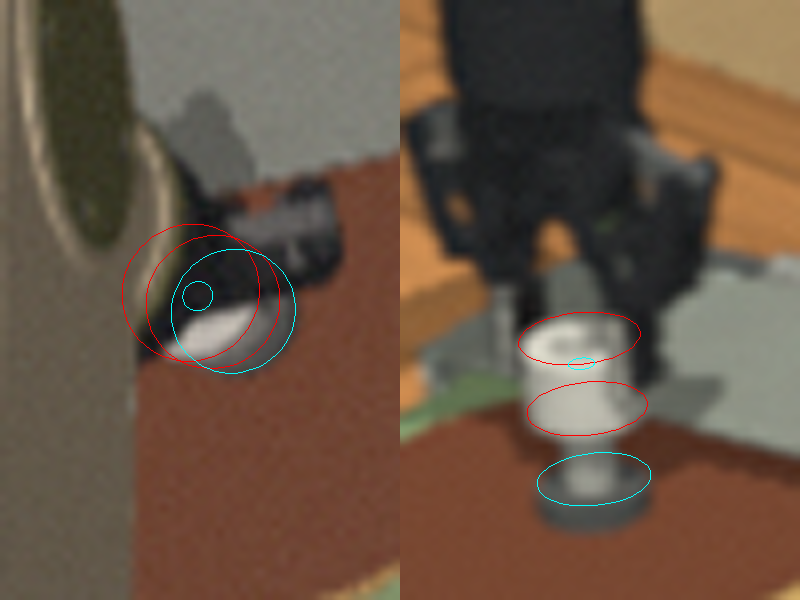

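The collar is on the arbor with a slight side force of -5 N in x, so I'll ease 0.8 mm that way and carry on down.

```bash
python3 -m handwheel '{"travel":[[-0.0008,0,0],[-0.0008,0,0.003],[-0.0008,0,0.006],[-0.0008,0,0.009],[-0.0008,0,0.012],[-0.0008,0,0.015],[-0.0008,0,0.018],[-0.0008,0,0.02],[-0.0008,0,0.02],[-0.0008,0,0.02]],"delta_rot":[[0,0,0],[0,0,0],[0,0,0],[0,0,0],[0,0,0],[0,0,0],[0,0,0],[0,0,0],[0,0,0],[0,0,0]],"claw":[0.04,0.04,0.04,0.04,0.04,0.04,0.04,0.04,0.04,0.04]}'; python3 go.py .5310 .104 .063 -76.6
```

```text
clock: 15.37
position: [0.5305, 0.1041, 0.074]
tcp_rot: [3.12, 0.367, -0.0]
force: [-2.3, -0.1, -3.7]
gripper_width: 0.0436
t=15.37 pos [0.5305 0.1041 0.074 ] F [-2.3 -0.1 -3.7] w 0.0436  travel [0.0005, 0.0003, 0.011] rot [-0.0, 0.01, 0.02]
```

```bash
python3 -m handwheel '{"travel":[[-0.0004,0,0.001],[-0.0004,0,0.002],[-0.0004,0,0.003],[-0.0004,0,0.004],[-0.0004,0,0.005],[-0.0004,0,0.006],[-0.0004,0,0.007],[-0.0004,0,0.008],[-0.0004,0,0.009],[-0.0004,0,0.0095]],"delta_rot":[[0,0,0],[0,0,0],[0,0,0],[0,0,0],[0,0,0],[0,0,0],[0,0,0],[0,0,0],[0,0,0],[0,0,0]],"claw":[0.04,0.04,0.04,0.04,0.04,0.04,0.04,0.04,0.04,0.04]}'; python3 shot.py o4 120 150 150 120 80 60; python3 ov.py o4 .5305 .104 .0785 .531 .1045
```

```text
clock: 16.2
position: [0.5303, 0.104, 0.0647]
tcp_rot: [3.12, 0.367, 0.0]
force: [0.1, -0.4, -0.9]
gripper_width: 0.0435
```

View pics/o4_ov.png

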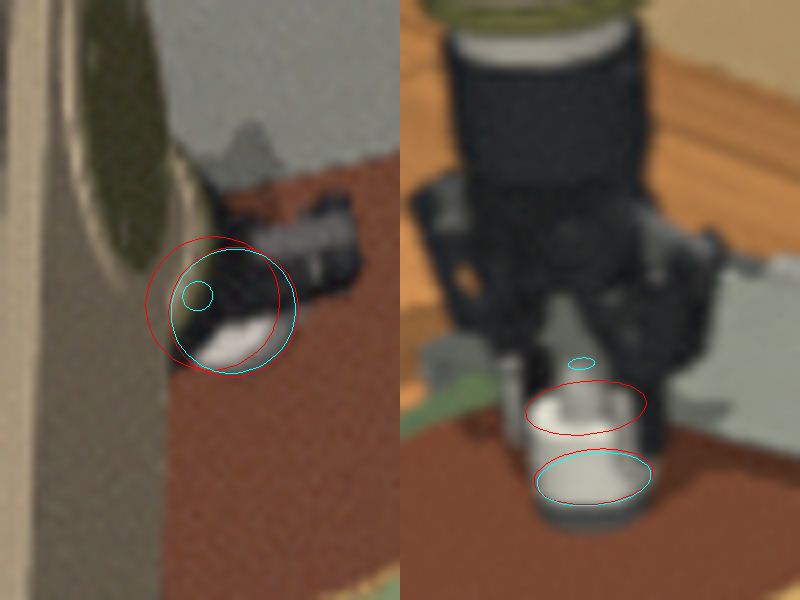

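```bash
python3 -m handwheel '{"travel":[[0,0,0.0004],[0,0,0.0008],[0,0,0.0012],[0,0,0.0016],[0,0,0.002],[0,0,0.002],[0,0,0.002],[0,0,0.002],[0,0,0.002],[0,0,0.002]],"delta_rot":[[0,0,0],[0,0,0],[0,0,0],[0,0,0],[0,0,0],[0,0,0],[0,0,0],[0,0,0],[0,0,0],[0,0,0]],"claw":[0.04,0.04,0.04,0.04,0.04,0.04,0.04,0.04,0.04,0.04]}'
```

```text
clock: 17.13
position: [0.5302, 0.1041, 0.0631]
tcp_rot: [3.12, 0.367, 0.0]
force: [-1.9, -0.8, 5.2]
gripper_width: 0.0433
```

Contact: Fz has risen to +5 N at the expected height, so I'll release.

```bash
python3 -m handwheel '{"travel":[[0,0,0],[0,0,0],[0,0,0],[0,0,0],[0,0,0],[0,0,0],[0,0,0],[0,0,0],[0,0,0],[0,0,0]],"delta_rot":[[0,0,0],[0,0,0],[0,0,0],[0,0,0],[0,0,0],[0,0,0],[0,0,0],[0,0,0],[0,0,0],[0,0,0]],"claw":[0.046,0.048,0.05,0.055,0.06,0.065,0.07,0.07,0.07,0.07]}' && python3 -m handwheel '{"travel":[[0,0,-0.005],[0,0,-0.015],[0,0,-0.03],[0,0,-0.05],[0,0,-0.07],[0,0,-0.09],[0,0,-0.11],[0,0,-0.12],[0,0,-0.12],[0,0,-0.12]],"delta_rot":[[0,0,0],[0,0,0],[0,0,0],[0,0,0],[0,0,0],[0,0,0],[0,0,0],[0,0,0],[0,0,0],[0,0,0]],"claw":[0.07,0.07,0.07,0.07,0.07,0.07,0.07,0.07,0.07,0.07]}'; python3 shot.py o5 120 150 150 120 80 60; python3 ov.py o5 .531 .1045 .077 .531 .1045; python3 fit.py | grep -E "peg|hinge"; python3 go.py .61 -.0374 .20 13.4
```

```text
clock: 17.97
position: [0.5301, 0.1041, 0.0629]
tcp_rot: [-3.12, -0.367, 0.0]
force: [-0.3, -0.0, 0.6]
gripper_width: 0.0697
clock: 18.8
position: [0.5305, 0.1041, 0.1834]
tcp_rot: [3.12, 0.367, 0.002]
force: [0.4, 0.4, -0.6]
gripper_width: 0.07
hinge [0.69554506 0.14231875 0.09      ]
peg [ 0.60985954 -0.03742549  0.09      ]
t=18.90 pos [0.5294 0.104  0.1815] F [ 0.3 -0.8 -0.2] w 0.0699  travel [0.0456, 0.1563, -0.0187] rot [-0.1, 0.08, -89.98]
```

View pics/o5_ov.png

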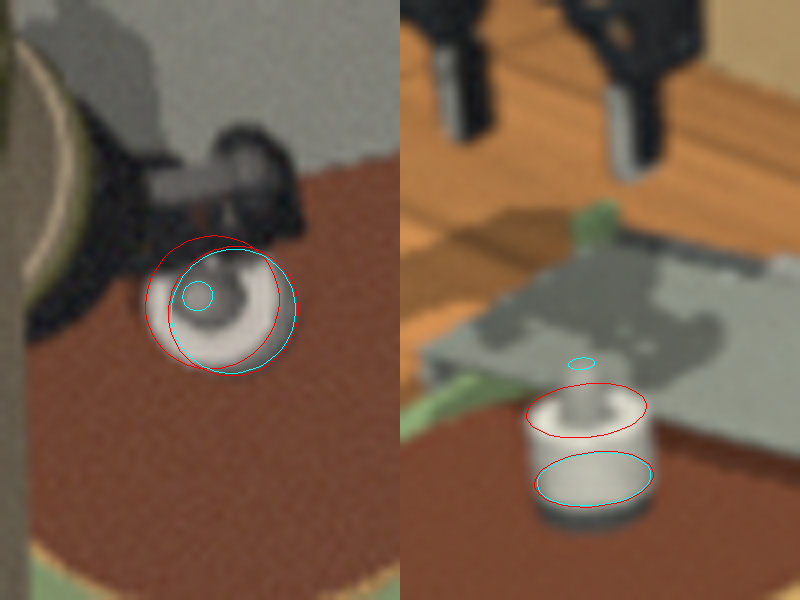

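The collar sits on the flange in both views, with the overlays matching to within about 5 crop px. Next I'll turn the tool -90° and move over the peg.

```bash
python3 -m handwheel '{"travel":[[0.004,0.012,-0.01],[0.008,0.028,-0.02],[0.013,0.044,-0.02],[0.017,0.06,-0.02],[0.022,0.076,-0.02],[0.027,0.092,-0.02],[0.032,0.108,-0.02],[0.036,0.124,-0.02],[0.041,0.14,-0.02],[0.0456,0.156,-0.02]],"delta_rot":[[0,0,-7],[0,0,-14],[0,0,-21],[0,0,-28],[0,0,-35],[0,0,-42],[0,0,-49],[0,0,-56],[0,0,-63],[0,0,-70]],"claw":[0.06,0.05,0.05,0.05,0.05,0.05,0.05,0.05,0.05,0.05]}'; python3 go.py .61 -.0364 .13 13.4
```

```text
clock: 19.73
position: [0.61, -0.0377, 0.2006]
tcp_rot: [-2.337, -2.096, 0.003]
force: [0.9, -1.1, 1.0]
gripper_width: 0.0501
t=19.73 pos [ 0.61   -0.0377  0.2006] F [ 0.9 -1.1  1. ] w 0.0501  travel [0.0013, 0.0001, 0.0706] rot [-0.19, -0.04, -19.64]
```

```bash
python3 -m handwheel '{"travel":[[0.001,0,0],[0.001,0,0.01],[0.001,0,0.02],[0.001,0,0.03],[0.001,0,0.04],[0.001,0,0.05],[0.001,0,0.06],[0.001,0,0.065],[0.001,0,0.07],[0.001,0,0.07]],"delta_rot":[[0,0,-6],[0,0,-13],[0,0,-19.6],[0,0,-19.6],[0,0,-19.6],[0,0,-19.6],[0,0,-19.6],[0,0,-19.6],[0,0,-19.6],[0,0,-19.6]],"claw":[0.05,0.05,0.05,0.05,0.05,0.05,0.05,0.05,0.05,0.05]}'; python3 go.py .61 -.0364 .06 13.4; python3 shot.py g1 170 120 200 120 100 75
python3 - <<'E'
from h import *
import cv2
o=[]
for n,x,y in(("top",190,130),("side",205,130)):
    c=load(n+"g1"); i=c["img"][:,:,::-1][y:y+75,x:x+50]; o.append(cv2.resize(i,None,fx=8,fy=8,interpolation=cv2.INTER_CUBIC))
cv2.imwrite("pics/g1z.png",np.hstack(o))
E
```

```text
clock: 20.57
position: [0.6102, -0.036, 0.1316]
tcp_rot: [-1.955, -2.457, 0.001]
force: [0.0, 0.4, 0.1]
gripper_width: 0.05
t=20.57 pos [ 0.6102 -0.036   0.1316] F [0.  0.4 0.1] w 0.0500  travel [-0.0004, -0.0002, 0.0716] rot [-0.09, -0.03, -0.42]
```

View pics/g1z.png

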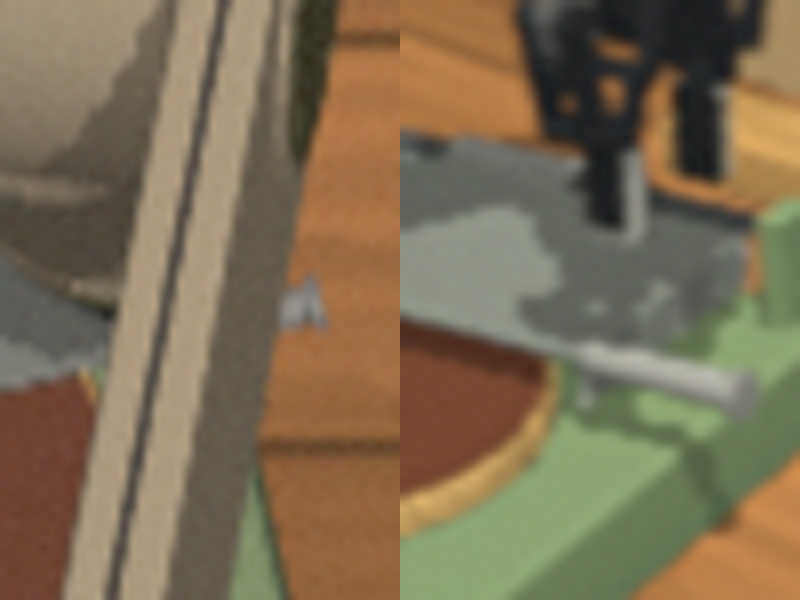

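```bash
python3 -m handwheel '{"travel":[[0,0,0.01],[0,0,0.02],[0,0,0.03],[0,0,0.04],[0,0,0.048],[0,0,0.056],[0,0,0.062],[0,0,0.066],[0,0,0.068],[0,0,0.068]],"delta_rot":[[0,0,-0.4],[0,0,-0.4],[0,0,-0.4],[0,0,-0.4],[0,0,-0.4],[0,0,-0.4],[0,0,-0.4],[0,0,-0.4],[0,0,-0.4],[0,0,-0.4]],"claw":[0.05,0.05,0.05,0.05,0.05,0.05,0.05,0.05,0.05,0.05]}'; python3 shot.py g2 170 120 200 120 100 75
python3 - <<'E'
from h import *
import cv2
c=load("sideg2"); i=c["img"][:,:,::-1][135:195,200:280]
cv2.imwrite("pics/g2z.png",cv2.resize(i,None,fx=10,fy=10,interpolation=cv2.INTER_CUBIC))
E
```

```text
clock: 21.5
position: [0.6106, -0.036, 0.0644]
tcp_rot: [-1.946, -2.465, 0.0]
force: [-0.5, 0.0, 0.4]
gripper_width: 0.05
```

View pics/g2z.png

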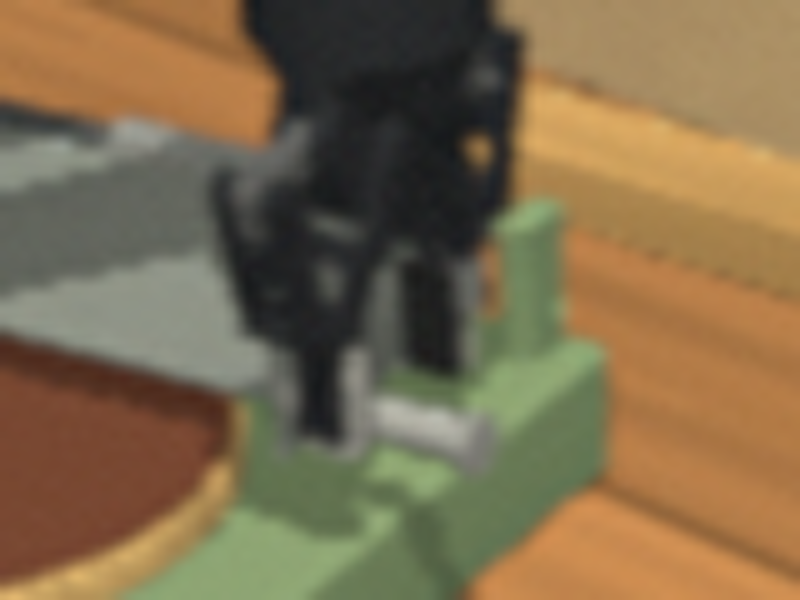

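The near finger (320,400) is in front of the peg and the far finger (430,330) is behind it. I'll go down the last 13 mm and close.

```bash
python3 -m handwheel '{"travel":[[0,0,0.003],[0,0,0.006],[0,0,0.009],[0,0,0.012],[0,0,0.013],[0,0,0.013],[0,0,0.013],[0,0,0.013],[0,0,0.013],[0,0,0.013]],"delta_rot":[[0,0,0],[0,0,0],[0,0,0],[0,0,0],[0,0,0],[0,0,0],[0,0,0],[0,0,0],[0,0,0],[0,0,0]],"claw":[0.05,0.05,0.05,0.05,0.05,0.05,0.05,0.05,0.05,0.05]}' && python3 -m handwheel '{"travel":[[0,0,0],[0,0,0],[0,0,0],[0,0,0],[0,0,0],[0,0,0],[0,0,0],[0,0,0],[0,0,0],[0,0,0]],"delta_rot":[[0,0,0],[0,0,0],[0,0,0],[0,0,0],[0,0,0],[0,0,0],[0,0,0],[0,0,0],[0,0,0],[0,0,0]],"claw":[0.04,0.03,0.02,0.01,0.008,0.008,0.008,0.008,0.008,0.008]}' 60; python3 shot.py g3 170 120 200 120 100 75
python3 - <<'E'
from h import *
import cv2
c=load("sideg3"); i=c["img"][:,:,::-1][135:195,200:280]
cv2.imwrite("pics/g3z.png",cv2.resize(i,None,fx=10,fy=10,interpolation=cv2.INTER_CUBIC))
E
```

```text
clock: 22.43
position: [0.611, -0.0361, 0.0521]
tcp_rot: [1.946, 2.466, 0.0]
force: [-0.2, 0.2, 0.0]
gripper_width: 0.0497
clock: 23.27
position: [0.6104, -0.0362, 0.0519]
tcp_rot: [-1.946, -2.465, 0.001]
force: [-5.5, -0.8, 4.0]
gripper_width: 0.0118
```

View pics/g3z.png

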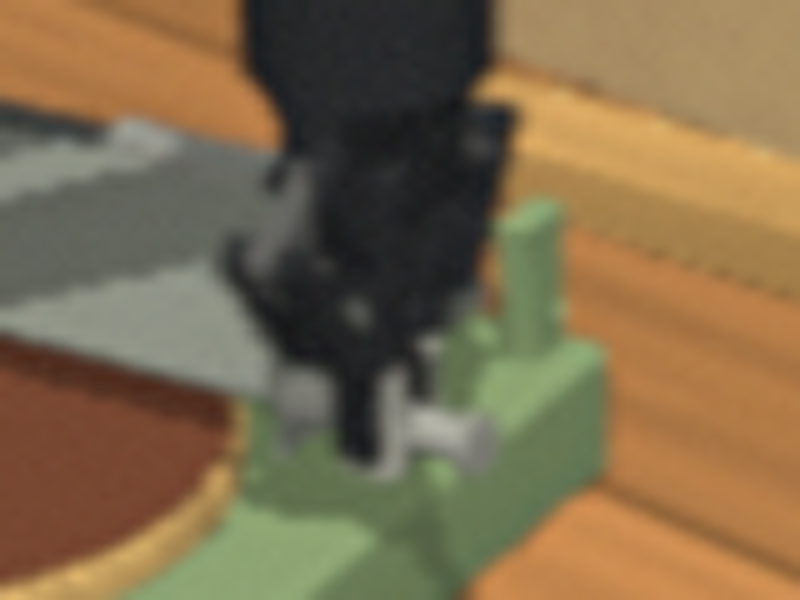

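```bash
python3 -m handwheel '{"travel":[[0,0.0002,-0.0065],[0,0.0007,-0.0131],[0,0.0015,-0.0196],[0,0.0027,-0.026],[0,0.0043,-0.0324],[0,0.0061,-0.0386],[0,0.0083,-0.0448],[0,0.0108,-0.0508],[0,0.0136,-0.0567],[0,0.0167,-0.0625]],"delta_rot":[[0,0,0],[0,0,0],[0,0,0],[0,0,0],[0,0,0],[0,0,0],[0,0,0],[0,0,0],[0,0,0],[0,0,0]],"claw":[0.008,0.008,0.008,0.008,0.008,0.008,0.008,0.008,0.008,0.008]}' 70; python3 shot.py g4 170 120 200 110 100 75
```

```text
clock: 24.2
position: [0.6245, -0.0328, 0.114]
tcp_rot: [-1.944, -2.462, 0.007]
force: [-14.8, -6.5, -0.9]
gripper_width: 0.0114
```

View pics/g4.png

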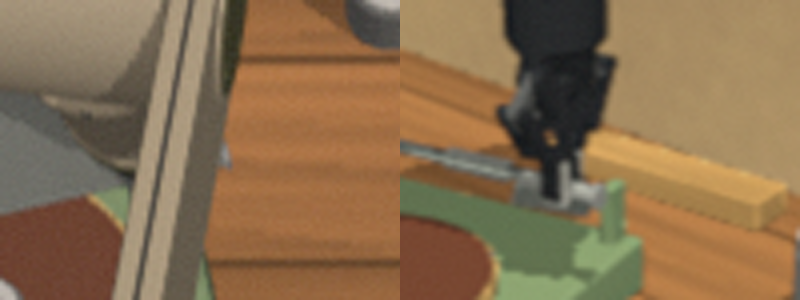

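```bash
python3 -m handwheel '{"travel":[[0,0.003,-0.0056],[0,0.0064,-0.011],[0,0.0102,-0.0162],[0,0.0144,-0.0211],[0,0.0189,-0.0259],[0,0.0237,-0.0304],[0,0.0286,-0.0346],[0,0.0338,-0.0386],[0,0.0392,-0.0423],[0,0.0392,-0.0423]],"delta_rot":[[0,0,0],[0,0,0],[0,0,0],[0,0,0],[0,0,0],[0,0,0],[0,0,0],[0,0,0],[0,0,0],[0,0,0]],"claw":[0.008,0.008,0.008,0.008,0.008,0.008,0.008,0.008,0.008,0.008]}'; python3 shot.py g5 170 120 200 90 100 75
```

```text
clock: 25.13
position: [0.6639, -0.0237, 0.1618]
tcp_rot: [-1.946, -2.465, 0.004]
force: [-26.2, -3.1, 22.3]
gripper_width: 0.0114
```

View pics/g5.png

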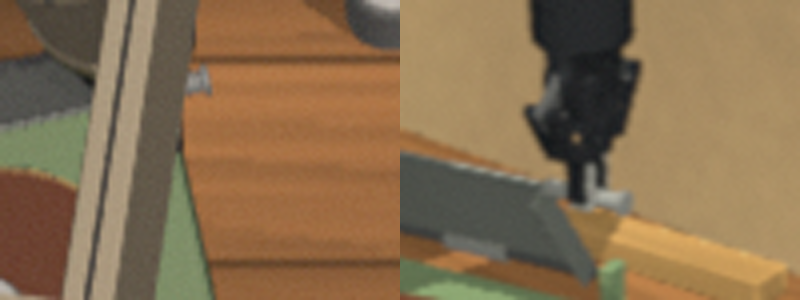

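```bash
python3 -c "
from plant import manip;o=manip.get_obs();print(o['clock'],o['position'],o['force'].round(1),o['torque'].round(2),o['dq'].round(3))"
python3 - <<'E'
from h import *
import cv2
c=load("sideg5"); i=c["img"][:,:,::-1][95:170,210:290]
cv2.imwrite("pics/g5z.png",cv2.resize(i,None,fx=8,fy=8,interpolation=cv2.INTER_CUBIC))
E
```

```text
25.2333 [ 0.66368924 -0.02370611  0.16168782] [-25.2  -3.9  21. ] [-0.75  4.5  -0.08] [-0.001 -0.001  0.007 -0.001 -0.006  0.   ]
```

View pics/g5z.png

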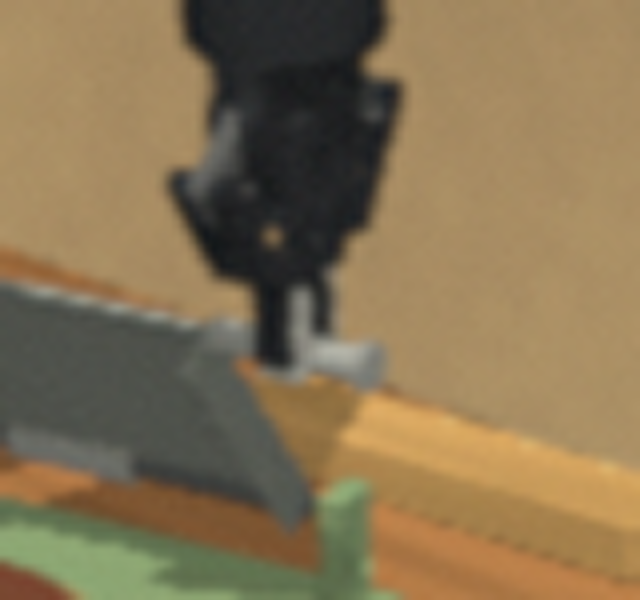

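```bash
cat > gov.py <<'E'
import sys,cv2
from h import *
from fit import W,r
tag=sys.argv[1]; ths=[float(v) for v in sys.argv[2:]]
p=r.x
def loc(th,rad,y,off=0): # point at radius from hinge along plate, off normal
    t=np.radians(th); return W(p,(.14-rad*np.cos(t)-off*np.sin(t)*-1*-1 if 0 else .14-rad*np.cos(t)+off*np.sin(t), y, .09+rad*np.sin(t)+off*np.cos(t)))
out=[]
for n,x,y,w,h,k in(("top",100,90,133,75,6),("side",140,90,133,75,6)):
    c=load(n+tag); i=cv2.resize(c["img"][y:y+h,x:x+w,::-1],None,fx=k,fy=k,interpolation=cv2.INTER_CUBIC)
    for th,col in zip(ths,((0,0,255),(255,255,0),(0,255,0))):
        q=[loc(th,a,b,.002) for a,b in((.01,.12),(.13,.12),(.13,-.12),(.01,-.12))]
        q=(proj(c,q)-[x,y]+.5)*k; cv2.polylines(i,[q.astype(int)],True,col,1)
        q=(proj(c,[loc(th,.125,-.12),loc(th,.125,-.155),loc(th,.125,-.187)])-[x,y]+.5)*k; cv2.polylines(i,[q.astype(int)],False,col,1)
        for v in q: cv2.circle(i,tuple(v.astype(int)),3,col,-1)
    out.append(i)
    cv2.imwrite(f"pics/{tag}_{n}_gov.png",i)
E
python3 gov.py g5 57 62
```

```text
(no output)
```

View pics/g5_side_gov.png

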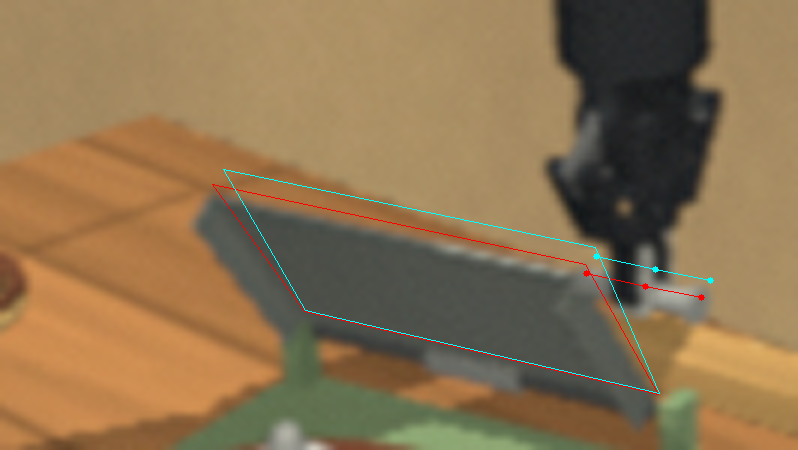

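View pics/g5_top_gov.png

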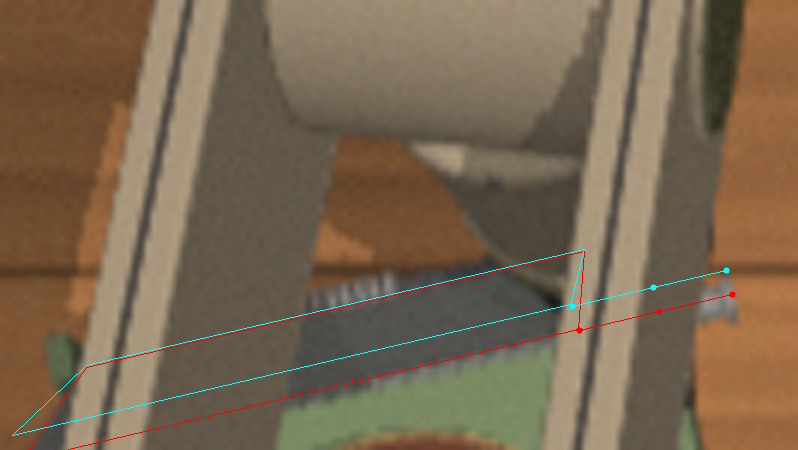

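```bash
python3 -m handwheel '{"travel":[[0,0,-0.001],[0,0,-0.002],[0,0,-0.003],[0,0,-0.004],[0,0,-0.004],[0,0,-0.004],[0,0,-0.004],[0,0,-0.004],[0,0,-0.004],[0,0,-0.004]],"delta_rot":[[0,0,0],[0,0,0],[0,0,0],[0,0,0],[0,0,0],[0,0,0],[0,0,0],[0,0,0],[0,0,0],[0,0,0]],"claw":[0.008,0.008,0.008,0.008,0.008,0.008,0.008,0.008,0.008,0.008]}'
```

```text
clock: 26.07
position: [0.6638, -0.0236, 0.1621]
tcp_rot: [-1.946, -2.464, 0.004]
force: [-12.2, -4.6, 3.0]
gripper_width: 0.011
```

```bash
python3 shot.py g6 170 120 200 90 100 75
python3 - <<'E'
from h import *
import cv2
o=[]
for tag,n,x,y in(("0","top",205,150),("0","side",230,160),("g6","top",205,125),("g6","side",230,120)):
    c=load(n+tag); i=c["img"][:,:,::-1][y:y+25,x:x+33]; o.append(cv2.resize(i,None,fx=12,fy=12,interpolation=cv2.INTER_CUBIC))
cv2.imwrite("pics/heads.png",np.vstack([np.hstack(o[:2]),np.hstack(o[2:])]))
E
```

```text
(no output)
```

View pics/heads.png

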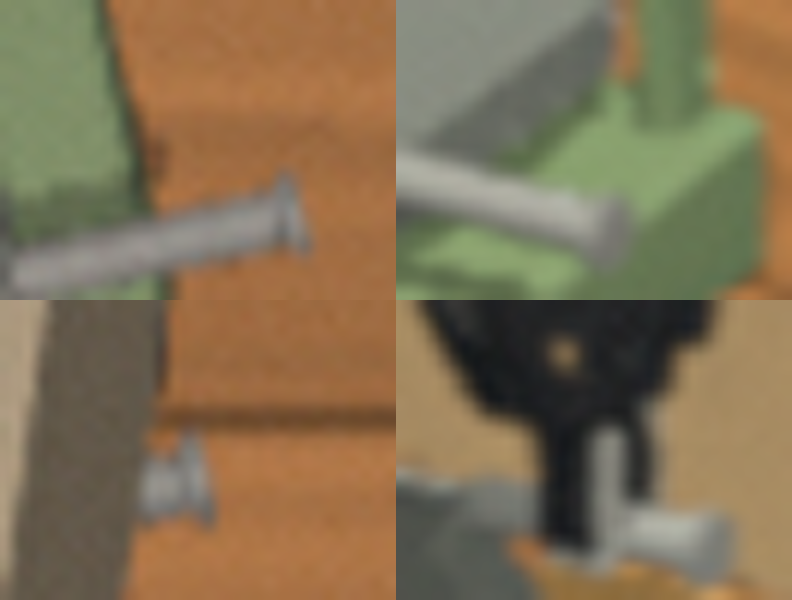

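```bash
cat > tri.py <<'E'
from h import *
from scipy.optimize import least_squares
T=load("top0");S=load("side0")
g=lambda x,y,ox,oy:np.array([(x+.5)/12-.5+ox,(y+.5)/12-.5+oy])
def tri(a,b): 
    r=least_squares(lambda p:np.r_[proj(T,p)[0]-a,proj(S,p)[0]-b],[.6,-.06,.1]); print(r.x.round(4),r.fun.round(2)); return r.x
def run(now_t,now_s):
    a=tri(g(295,212,205,150),g(215,231,230,160)); b=tri(now_t,now_s)
    d=b-a; u=np.array([np.cos(.2335),np.sin(.2335)])
    dy=d[:2]@u; dz=d[2]; print("dx' %.4f dz %.4f lateral %.4f"%(dy,dz,d[:2]@[-u[1],u[0]]),"angle",np.degrees(np.arctan2(dz,.125-dy)),"2atan",2*np.degrees(np.arctan2(dy,dz)),"r",np.hypot(dz,.125-dy))
if __name__=="__main__": run(g(200,178,205,125),g(314,245,230,120))
E
python3 tri.py
```

```text
[ 0.6184 -0.0668  0.0873] [ 0.03 -0.03 -0.05  0.01]
[ 0.6713 -0.0541  0.1924] [-0.02  0.02  0.03 -0.  ]
dx' 0.0544 dz 0.1051 lateral 0.0001 angle 56.114764697569385 2atan 54.71758743827955 r 0.1266353662411477
```

```bash
python3 -m handwheel '{"travel":[[0,0.001,-0.001],[0,0.002,-0.002],[0,0.003,-0.003],[0,0.004,-0.004],[0,0.005,-0.005],[0,0.006,-0.0055],[0,0.0068,-0.006],[0,0.0068,-0.006],[0,0.0068,-0.006],[0,0.0068,-0.006]],"delta_rot":[[0,0,0],[0,0,0],[0,0,0],[0,0,0],[0,0,0],[0,0,0],[0,0,0],[0,0,0],[0,0,0],[0,0,0]],"claw":[0.008,0.008,0.008,0.008,0.008,0.008,0.008,0.008,0.008,0.008]}' 80; python3 shot.py g7 170 120 200 90 100 75
python3 - <<'E'
from h import *
import cv2
o=[]
for tag,n,x,y in(("g7","top",205,125),("g7","side",230,120)):
    c=load(n+tag); i=c["img"][:,:,::-1][y:y+25,x:x+33]; o.append(cv2.resize(i,None,fx=12,fy=12,interpolation=cv2.INTER_CUBIC))
cv2.imwrite("pics/heads7.png",np.hstack(o))
E
```

```text
clock: 27.0
position: [0.6712, -0.0218, 0.1676]
tcp_rot: [-1.946, -2.465, 0.002]
force: [-6.0, -3.9, -2.4]
gripper_width: 0.0103
```

View pics/heads7.png

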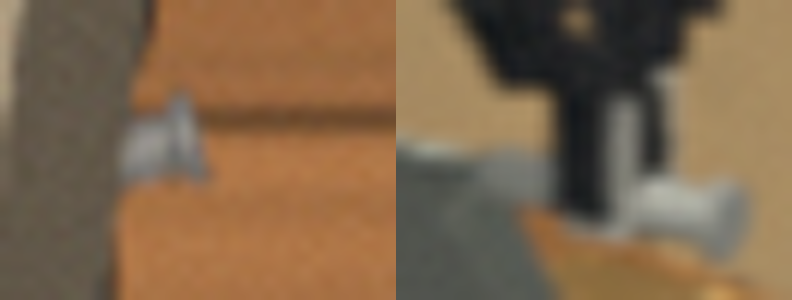

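```bash
python3 -c "
from tri import *
run(g(192,138,205,125),g(330,221,230,120))"; python3 gov.py g7 60
```

```text
[ 0.6184 -0.0668  0.0873] [ 0.03 -0.03 -0.05  0.01]
[ 0.679  -0.0525  0.1958] [-0.06  0.06  0.1  -0.02]
dx' 0.0623 dz 0.1086 lateral -0.0002 angle 60.001485550633454 2atan 59.68861807830827 r 0.12539471751851114
```

View pics/g7_side_gov.png

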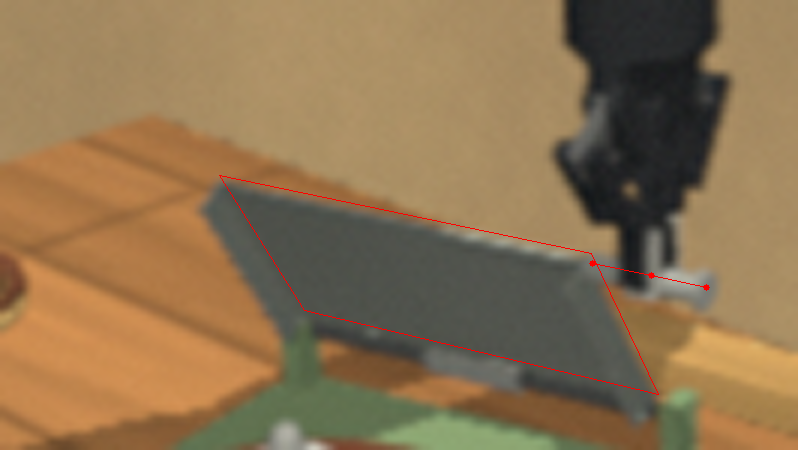

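The triangulated peg motion gives 60.0° with r = 0.125 m. I'll hold for one call to check stability and the rest of the scene.

```bash
python3 -m handwheel '{"travel":[[0,0,0],[0,0,0],[0,0,0],[0,0,0],[0,0,0],[0,0,0],[0,0,0],[0,0,0],[0,0,0],[0,0,0]],"delta_rot":[[0,0,0],[0,0,0],[0,0,0],[0,0,0],[0,0,0],[0,0,0],[0,0,0],[0,0,0],[0,0,0],[0,0,0]],"claw":[0.008,0.008,0.008,0.008,0.008,0.008,0.008,0.008,0.008,0.008]}' 80; python3 shot.py g8 230 120 200 90 100 75
python3 - <<'E'
from h import *
import cv2
a,b=load("sideg7"),load("sideg8")
d=np.abs(a["img"].astype(int)-b["img"]).max(2); print((d[100:180,140:270]>25).sum())
o=load("side0"); d=np.abs(o["img"].astype(int)-b["img"]).max(2); 
cv2.imwrite("pics/end.png",cv2.resize(b["img"][:,:,::-1],(800,600)))
E
```

```text
clock: 27.93
position: [0.6712, -0.0218, 0.1676]
tcp_rot: [-1.946, -2.465, 0.002]
force: [-6.0, -3.6, -2.3]
gripper_width: 0.0106
0
```

View pics/end.png

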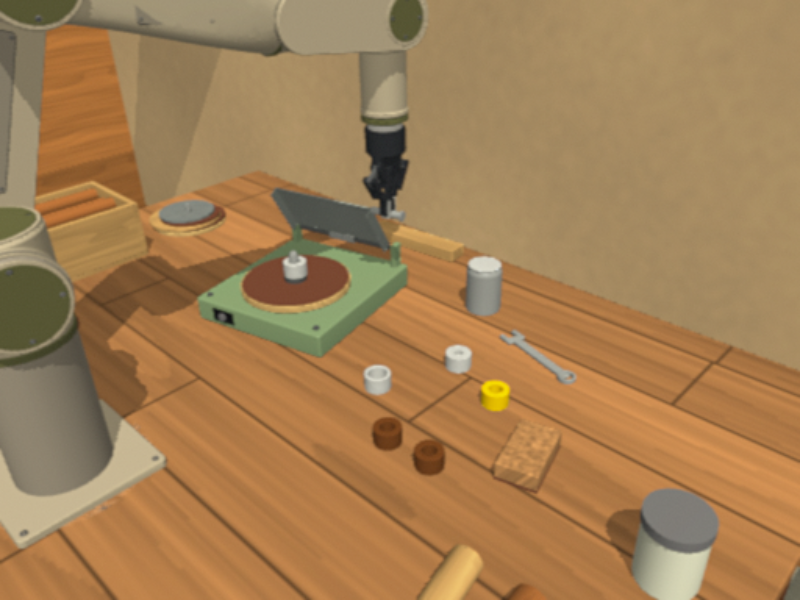

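The collar is on the flange at (294,268). The guard is held open with no drift, and everything else is where it was. I'm handing in.

```bash
python3 -c "
from plant import manip;print(manip.job_done())"
```

```text
the job is handed in; nothing more can be done
None
```

I put collar_b (the 23 mm bore) over the arbor, seated it on the flange and let go. I then lifted the guard by its peg and handed in at about 28 s, with the gripper still holding it.

**Last checks:**
- **Collar:** it looks flat on the flange in both views. Contact force came at the expected height.
- **Guard:** the peg's movement, measured with both cameras, gives about 60° open. It did not drift over the 0.8 s hold, with about 7 N on the tool from the spring and guard weight.
- **Everything else:** the other two collars, the look-alikes, the spanner, block and tin look unmoved in the final side view.

**What disagreed:**
- **Fingertip height:** the real fingertips sat about 20–25 mm above the reported TCP, so I set the grasp height from the images and the contact force.
- **Gripper opening:** it read about 2 mm under the collar and peg diameters.
- **Guard swing:** the force built up to about 34 N partway through the lift, and the peg slid about 5 mm in the pads. I eased that out before the final position.
- **Model overlay:** drawn on the side view, the 60° guard outline sits about 1 pixel off, the same offset as when the guard was shut.

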